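# Line up tube racks on the imager's focus line and take the picture

### The job

Clear the amber bottles off the imaging stage and stand them upright in the spill tray, stand the scale post in the outlined square on the stage, and push every tube rack forward until its far long edge lies on the scribed line, square to it. With all of that in place and let go, swing the sprung shutter lever fully to its stop and let it spring back, then return the scale post upright to its pocket on the control box. Leave the racks on the line, tip nothing over and do not disturb the other things on the bench.

Things in the scene. Friction and masses are not known exactly. Their poses are not given: they have to be found in the camera images.
- line (a point): Middle of the scribed line (dark, 2.5 mm wide, 460 mm long, no ridge) on the top face of the white fixed imaging stage, a slab 10 mm thick. Its y axis runs along the line, x across it away from the robot, z up. The stage is 470 mm wide and reaches 220 mm to the robot's side of the line and 120 mm beyond it; a fixed camera stands 180 mm or more past the line.
- mark (a point): Middle of the outlined square (58 mm, dark outline) on the stage's top face, 45 mm beyond the line; the scale post stands here for the picture.
- rack_a: Grey tube rack with glass tubes, 86 mm (its x) x 128 mm (its y) x 48 mm, the tube caps reaching 56 mm; 0.2 to 0.4 kg; too wide to grip, it slides on the stage. Starts on the robot's side of the line, long sides roughly along it. Origin: centre of the underside, 43 mm from either long edge. May be absent (two or three racks are there).
- rack_b: Grey tube rack with glass tubes, 86 mm (its x) x 128 mm (its y) x 48 mm, the tube caps reaching 56 mm; 0.2 to 0.4 kg; too wide to grip, it slides on the stage. Starts on the robot's side of the line, long sides roughly along it. Origin: centre of the underside, 43 mm from either long edge. May be absent (two or three racks are there).
- rack_c: Grey tube rack with glass tubes, 86 mm (its x) x 128 mm (its y) x 48 mm, the tube caps reaching 56 mm; 0.2 to 0.4 kg; too wide to grip, it slides on the stage. Starts on the robot's side of the line, long sides roughly along it. Origin: centre of the underside, 43 mm from either long edge. May be absent (two or three racks are there).
- bottle_a: Amber reagent bottle, round, 56 mm wide over its straight lower 50 mm, 88 mm tall to its cap, 0.2 kg, standing on the stage over or just past the line. Origin: centre of the underside. May be absent (two or three of them are there).
- bottle_b: Amber reagent bottle, round, 56 mm wide over its straight lower 50 mm, 88 mm tall to its cap, 0.2 kg, standing on the stage over or just past the line. Origin: centre of the underside. May be absent (two or three of them are there).
- bottle_c: Amber reagent bottle, round, 56 mm wide over its straight lower 50 mm, 88 mm tall to its cap, 0.2 kg, standing on the stage over or just past the line. Origin: centre of the underside. May be absent (two or three of them are there).
- tray: White open spill tray, fixed, 210 mm (its x) x 140 mm (its y), 20 mm high, walls and floor 4 mm thick, left or right of the stage. Origin: centre of the underside.
- scale_post: Aluminium scale post with engraved rings, 36 x 36 mm square, 80 mm tall, 0.18 kg, sides along its x and y. Starts upright in the pocket. Origin: centre of the underside.
- control: Grey fixed control box, 200 mm (its x) x 130 mm (its y) x 50 mm high, left or right of the stage. Origin: centre of the underside. On its top, the pocket at its robot end (-x) and the shutter lever at the other.
- pocket (a point): Middle of the floor of the scale post's pocket: on the control box's top (50 mm above the table), 54 mm square inside, its rim 8 mm high; its axes are the control box's.
- lever_pivot (a point): Upright axis of the shutter lever, at the height of the control box's top; axes as the control box.
- lever_post (a point): Centre of the top of the upright black finger post at the lever's end: 16 mm in diameter, 65 mm from the pivot axis, its top 57 mm above the control box's top; the lever's flat arm below it lies 11 to 19 mm above the box's top. Moves with the lever.
- lever (a joint): Shutter lever angle, rad: 0 at rest (the arm points 0.5 rad to the -y side of the control box's +x axis), 1.0 at its stop (0.5 rad to the +y side); it turns counter-clockwise seen from above. A spring pulls it back to 0 (about 5 N at the post near the stop).
- flask: Bystander: a conical glass flask, 84 mm wide, 130 mm tall. Origin: centre of the underside.
- mug: Bystander: a black mug, 80 mm wide, 90 mm tall. Origin: centre of the underside.
- tip_box: Bystander: a box of pipette tips, 120 x 80 x 64 mm. Origin: centre of the underside.
- marker: Bystander: a marker pen, 120 x 16 x 16 mm, lying on the far strip of the stage. Origin: centre of the underside.
- pipette: Bystander: a white pipette lying down, about 250 x 30 x 26 mm. Origin: centre of the underside.
- wash_bottle: Bystander: a white wash bottle, 64 mm wide, 165 mm tall. Origin: centre of the underside.
- dish: Bystander: a small closed clear dish, 44 mm wide, 14 mm high, on the far strip of the stage. Origin: centre of the underside.

How it is judged:
By the outcome, as a careful person would: the job done as asked, in the order asked, and still so for the second after the job is handed in, with the robot touching nothing.
Of rack_a, rack_b, rack_c only 2 to 3 are there at a start; the rules pass over those that are not, and their reading is None.
Of bottle_a, bottle_b, bottle_c only 2 to 3 are there at a start; the rules pass over those that are not, and their reading is None.
At some moment in a run one of rack_a, rack_b, rack_c may be knocked a few centimetres aside while the robot is not near it.
It also fails if it takes over 210 s, if anything falls off the work surface, if the arm or the gripper's body presses on something with over 40 N, if the wrist force passes 120 N, or if a joint passes its speed limit or range.

### The arm

A 7-joint arm with a two-finger parallel gripper is mounted at the origin on the work surface. World frame = base frame: x ahead of the robot, y to its left, z up, the work surface at z = 0. Lengths are in m, angles in rad, forces in N, time in s.
With the tool pointing down it reaches from about 0.4 to 0.85 m from the base axis. Payload 10.4 kg.
Tool frame: the origin (TCP) lies midway between the tips of the shut fingers; the grasp point (between the pads) lies 19 mm behind it (manip.tcp_to_grasp is the distance from the TCP to the grasp point, in m); z points along the fingers, y is the line along which they close (so a half turn about z gives the same grasp; the last joint's range is limited). The gripper opens to 85 mm and grips with 20 to 120 N. Pads are 22 mm wide; open, the fingers measure 114 mm over their backs; the gripper's body (76 mm by 85 mm) begins 54 mm behind the grasp point. The pads swing forward as they close: fully open they stand 13 mm farther back than shut.
Start: joints at [-1.33, 0.332, -0.065, 1.46, 0.022, 1.35, -0.088], TCP at [0.163, 0.603, 0.199] pointing down, gripper open.
Joint ranges: [-2.6, 2.6], [-0.5, 2.12], [-1.47, 1.34], [0.16, 2.42], [-1.27, 4.41], [0.06, 2.06], [-2.6, 2.6]. Speed limits (rad/s): [2.22, 2.22, 2.79, 2.79, 3.14, 3.14, 3.14].

### API

Orientations are given as a unit quaternion [x, y, z, w].
In Python, from workcell import manip gives the robot as it stands.
- The arm moves only by the shell command python3 -m jog 'ROWS' [FORCE]. ROWS is a JSON object of lists of equal length, an entry for each row: "offset": the shift along the world's x, y, z in m, a list of three; "yaw": the turn about the world's z in degrees; "jaw": the closure, from 0 (fully open) to 1 (shut). A call has 1 to 20 rows; each row shifts and turns the commanded pose from where the row before left it; what a row does not reach is not made up. A row lasts 1/12 s, in which the tool goes at most 41.7 mm and 7.16 degrees, less where a joint would pass 70% of its speed; a pose out of reach is approached as far as the arm can. A call is refused whole if a number of a shift passes 0.0417 or a number of a turn 7.16, either way. A call with a gripper value outside its range is refused whole. The fingers move at their own pace and stop on an object; FORCE is the grip in N (left out, the last holds). Time passes only in rows, so rows that do not move let the fingers close. It gives the time, the measured TCP pose, the force, the opening and the grip force at its end, in the units of the state.
- manip.get_obs(): the state, without advancing time (a new reading comes with each control period).
- manip.camera(name): name is "scene" or "top" or "wrist"; returns a dict with "frame" (480x640x3 uint8, red, green, blue), "camera_matrix" (3x3 intrinsics, pixels), "eye" and "attitude" of the camera in the world; the wrist camera has in their place "hand_eye" (4x4, takes a point from camera to tool coordinates, whose origin is the TCP and whose axes are the flange's). Camera axes: x right, y up, looking along -z (the intrinsics and any distortion apply to the point x, -y, -z); pixel columns grow to the right and rows downward; lengths in m; the calibration is good to about 2 mm. A picture is of the moment at which its call begins: read the wrist's pose just before it. There is no depth.
- manip.hand_in(): hands the job in; it is judged then, once.
Trained networks look in a picture, given as the dict that the camera call returned (one of the last four; its "shot" number tells which), for a name from the list of things; names that differ only in an ending like _2 or _b are one class to them, and where a whole thing is asked for, a point or a joint stands for the part that bears it (a point fixed in the world has none). Each returns a list of dicts, best first, with "score" (0 to 1); they miss things now and then, are a little off and sometimes report something else, mostly with a low value. They report only what shows in the picture. A call takes as long as a camera call.
- manip.masks_of(picture, name): "region" (480x640 bool, what is visible of it).
- manip.tip_of(picture, name): "at" ([x, y, z] in m, in world coordinates, good to about 4 mm: a listed point, or the origin of a listed thing).
The state is a dict: "clock": time; "joint_pos": joint angles; "joint_velocities": joint speeds; "tau": joint torques, N m; "position": TCP position; "ee_rot": TCP orientation; "ft_force": force on the tool from outside, world axes, zero at the start; "torque": the same for the moment, N m; "grip_width": opening from 0.0 (shut) to 1.0 (fully open); "grasp_force": force on a finger pad.
Only numpy, scipy, OpenCV 4.12 (cv2) and the standard library are available. Lean on these libraries where they do the work, as an engineer would, in place of code of your own. Each camera call takes 0.05 s, during which the arm holds its last target. There are 200 camera calls.

## Working session

There is one attempt and no reset: what is moved stays moved. The work goes in short steps, Python scripts to look and compute and a shell command to move; the robot and the scene stay as the last step left them, time stands still between calls to the robot, and variables do not carry over. Pictures are saved under pics/ and viewed, at most 14 in all, crops included, and the job is handed in when it is done.

```bash
ls; mkdir -p pics
cat > h.py <<'E'
import numpy as np, cv2
from workcell import manip
from scipy.spatial.transform import Rotation as R
def snap(n,save=None):
    o=manip.get_obs(); p=manip.camera(n)
    if save: cv2.imwrite('pics/'+save+'.png',p['frame'][:,:,::-1])
    return p,o
def campose(p,o):
    if 'hand_eye' in p:
        T=np.eye(4);T[:3,:3]=R.from_quat(o['ee_rot']).as_matrix();T[:3,3]=o['position']
        T=T@np.array(p['hand_eye']); return T[:3,3],T[:3,:3]
    a=np.array(p['attitude'],float)
    Rm=a if a.shape==(3,3) else R.from_quat(a).as_matrix()
    return np.array(p['eye'],float),Rm
def ray(p,o,uv):
    e,Rm=campose(p,o); K=np.array(p['camera_matrix'])
    d=np.linalg.inv(K)@np.array([uv[0],uv[1],1.]); return e,Rm@np.array([d[0],-d[1],-d[2]])
def onz(p,o,uv,z):
    e,d=ray(p,o,uv); return e+d*(z-e[2])/d[2]
def proj(p,o,X):
    e,Rm=campose(p,o); c=Rm.T@(np.array(X)-e); q=np.array(p['camera_matrix'])@np.array([c[0],-c[1],-c[2]]); return q[:2]/q[2]
def tri(rays):
    A=np.zeros((3,3));b=np.zeros(3)
    for e,d in rays:
        d=d/np.linalg.norm(d);P=np.eye(3)-np.outer(d,d);A+=P;b+=P@e
    return np.linalg.solve(A,b)
E
python3 - <<'E'
from h import *
np.set_printoptions(precision=3,suppress=True)
for c in ['scene','top']:
    p,o=snap(c,c+'0'); print(c,{k:(v if k!='frame' else v.shape) for k,v in p.items()})
    for n in ['line','mark','rack_a','bottle_a','tray','scale_post','control','pocket','lever_pivot','lever_post','flask','mug','tip_box','marker','pipette','wash_bottle','dish']:
        print(n,[(np.round(d['at'],3).tolist(),round(d['score'],2)) for d in manip.tip_of(p,n)])
print(o); print(manip.tcp_to_grasp)
E
```

```text
pics
scene {'frame': (480, 640, 3), 'camera_matrix': array([[592.236,   0.   , 312.308],
       [  0.   , 592.236, 233.604],
       [  0.   ,   0.   ,   1.   ]]), 'eye': array([1.399, 0.307, 0.8  ]), 'attitude': array([0.256, 0.358, 0.743, 0.503]), 'shot': 1}
line [([0.634, 0.013, 0.007], 0.63)]
mark [([0.682, 0.091, 0.009], 0.6)]
rack_a [([0.55, 0.163, 0.01], 0.89), ([0.519, -0.148, 0.013], 0.84)]
bottle_a [([0.65, 0.163, 0.011], 0.83), ([0.658, -0.159, 0.006], 0.63)]
tray [([0.548, 0.164, 0.01], 0.33)]
scale_post [([0.427, 0.349, 0.054], 0.96), ([0.638, 0.013, 0.011], 0.68), ([0.548, 0.167, 0.009], 0.59), ([0.726, -0.069, 0.009], 0.3)]
control [([0.297, 0.223, 0.002], 0.67), ([0.484, 0.359, -0.001], 0.65)]
pocket [([0.418, 0.349, 0.052], 0.67), ([0.66, -0.161, 0.007], 0.25)]
lever_pivot [([0.494, 0.359, 0.051], 0.55), ([0.7, 0.337, 0.002], 0.51), ([0.726, -0.067, 0.009], 0.34)]
lever_post [([0.552, 0.335, 0.105], 0.79)]
flask [([0.307, 0.356, 0.001], 0.64)]
mug [([0.418, 0.35, 0.049], 0.61), ([0.307, -0.383, -0.002], 0.56)]
tip_box [([0.293, 0.226, -0.003], 0.87), ([0.427, 0.35, 0.
[... 1118 characters left out ...]
0.164, 0.014], 0.71), ([0.681, 0.086, 0.012], 0.48)]
pipette [([0.299, -0.217, -0.001], 0.91)]
wash_bottle [([0.702, 0.34, 0.004], 0.69), ([0.482, 0.357, -0.001], 0.58)]
dish [([0.73, -0.065, 0.011], 0.56)]
{'clock': 0.9, 'joint_pos': array([-1.33 ,  0.332, -0.065,  1.46 ,  0.022,  1.35 , -0.089]), 'joint_velocities': array([-0.001, -0.   ,  0.001,  0.   , -0.   ,  0.   ,  0.001]), 'tau': array([ -0.   , -62.522,   0.049, -39.181,   0.016,   0.002,   0.   ]), 'position': array([0.163, 0.603, 0.199]), 'ee_rot': array([0.132, 0.991, 0.   , 0.   ]), 'ft_force': array([ 0.8  ,  0.583, -0.506]), 'torque': array([ 0.039, -0.008, -0.036]), 'grasp_force': 0.0, 'grip_width': 1.003081588239837}
0.0187
```

View pics/scene0.png

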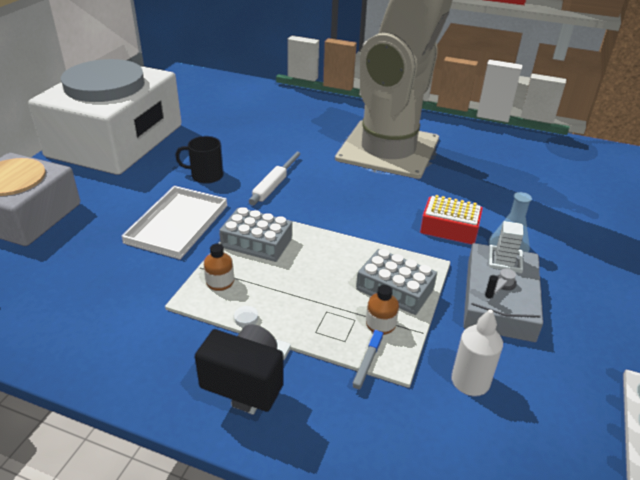

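View pics/top0.png

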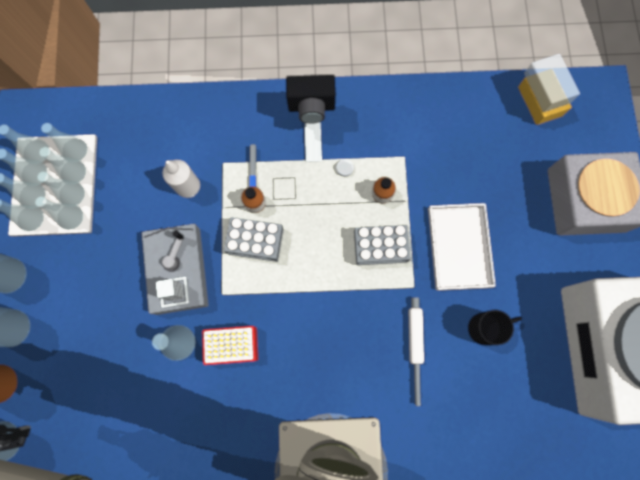

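The left and right rack each have an amber bottle beside them, so there are two of each. In the top view the line runs from about (223,206) to (405,202), the tray is at (461,246), the control box at (174,268) and the mark at (284,188). The scene view shows the same layout, with the bottles at (219,268) and (382,310). Next I refine the line direction and the orientations.

Run:
```python
from h import *
np.set_printoptions(precision=4,suppress=True)
def lineyaw(p,o,pts,z,lab):
    W=np.array([onz(p,o,q,z)[:2] for q in pts]); c=W.mean(0); u,s,v=np.linalg.svd(W-c); d=v[0]; print(lab,c,np.degrees(np.arctan2(d[1],d[0])),s[1]/len(W)**.5)
p,o=snap('top'); g=cv2.cvtColor(p['frame'],cv2.COLOR_RGB2GRAY).astype(float)
pts=[]
for u in list(range(268,372)):
    r=g[198:212,u]; w=np.clip(r.mean()-10-r,0,None)
    if w.sum()>0: pts.append((u,198+(w*np.arange(14)).sum()/w.sum()))
lineyaw(p,o,pts,0.01,'line')
ps,os_=snap('scene')
def reg(p,name,near,o,z):
    best=None
    for d in manip.masks_of(p,name):
        ys,xs=np.nonzero(d['region']); X=onz(p,o,(xs.mean(),ys.mean()),z)
        if np.hypot(*(X[:2]-near))<0.07: return d['region']
for n,near,z in [('rack_a',(.551,.163),.058),('rack_a',(.519,-.148),.058),('tray',(.515,-.346),.02),('control',(.482,.358),.05),('tip_box',(.295,.226),.064)]:
    for q,oo in ((p,o),(ps,os_)):
        m=reg(q,n,near,oo,z)
        if m is None: print(n,'none');continue
        c=max(cv2.findContours(m.astype(np.uint8),0,2)[0],key=cv2.contourArea)
        W=np.array([onz(q,oo,x,z)[:2] for x in c[:,0]],np.float32)
        print(n,cv2.minAreaRect(W*1000))
# tri from tip_of in both for heights
def mc(p,o,n,near,z):
    m=reg(p,n,near,o,z)
    return None if m is None else m
```

```text
line [0.6369 0.0005] -90.90628307259395 0.003123222913116411
rack_a ((540.792724609375, 161.40855407714844), (133.05307006835938, 93.22698974609375), 79.09490203857422)
rack_a ((565.9568481445312, 167.17947387695312), (142.28147888183594, 137.78363037109375), 79.48601531982422)
rack_a ((513.0507202148438, -144.91513061523438), (91.4508056640625, 130.14906311035156), 0.5039140582084656)
rack_a ((538.2576904296875, -134.56982421875), (143.05722045898438, 150.6768798828125), 0.4193739891052246)
tray ((509.8910827636719, -344.40008544921875), (211.802734375, 144.3749542236328), 0.12027563154697418)
tray ((518.2705688476562, -339.45086669921875), (235.4579315185547, 156.1426239013672), 1.0969717502593994)
control ((478.6512756347656, 351.7486572265625), (205.2733917236328, 139.65992736816406), 6.947833061218262)
control none
tip_box ((294.2186279296875, 216.818359375), (82.9701156616211, 124.75993347167969), 0.5912948846817017)
tip_box ((342.6766662597656, 227.2086639404297), (150.4952392578125, 115.86943817138672), 2.3620102405548096)
```

```bash
python3 -m jog '{"offset":[[0,0,0.04],[0,0,0.04],[0,0,0.04],[0,0,0.04],[0,0,0]],"yaw":[0,0,0,0,0],"jaw":[0,0,0,0,0]}' 40
python3 -m jog '{"offset":[[0.022,-0.03,0],[0.022,-0.03,0],[0.022,-0.03,0],[0.022,-0.03,0],[0.022,-0.03,0],[0.022,-0.03,0],[0.022,-0.03,0],[0.022,-0.03,0],[0.022,-0.03,0],[0.022,-0.03,0],[0.022,-0.03,0],[0.022,-0.03,0],[0.022,-0.03,0],[0.022,-0.03,0],[0.022,-0.03,0],[0.022,-0.03,0],[0.022,-0.03,0],[0.022,-0.03,0],[0.022,-0.03,0],[0,0,0]],"yaw":[0.8,0.8,0.8,0.8,0.8,0.8,0.8,0.8,0.8,0.8,0.8,0.8,0.8,0.8,0.8,0.8,0.8,0.8,0.8,0],"jaw":[0,0,0,0,0,0,0,0,0,0,0,0,0,0,0,0,0,0,0,0]}'
python3 - <<'E'
from h import *
np.set_printoptions(precision=4,suppress=True)
p,o=snap('wrist','w1'); print(o['position'],R.from_quat(o['ee_rot']).as_matrix()[:,1],p['camera_matrix'],campose(p,o)); print(p.keys(),p['hand_eye'])
for n in ['line','mark','rack_a','bottle_a']: print(n,[(np.round(d['at'],3).tolist(),round(d['score'],2)) for d in manip.tip_of(p,n)])
E
```

```text
clock: 2.82
position: [0.1633, 0.6051, 0.3682]
ee_rot: [0.132, 0.991, 0.006, 0.0]
ft_force: [0.2, 0.4, 1.5]
grip_width: 0.997
grasp_force: 0.0
clock: 4.48
position: [0.583, 0.026, 0.3584]
ee_rot: [0.003, 1.0, -0.002, 0.0]
ft_force: [-0.0, -1.2, 0.8]
grip_width: 1.0
grasp_force: 0.0
[0.583  0.026  0.3584] [ 0.0062  1.     -0.0037] [[371.3238   0.     315.4047]
 [  0.     371.3238 240.0615]
 [  0.       0.       1.    ]] (array([0.5164, 0.0279, 0.5329]), array([[ 0.007 , -0.9644, -0.2642],
       [ 1.    ,  0.0057,  0.0059],
       [-0.0042, -0.2643,  0.9644]]))
dict_keys(['frame', 'camera_matrix', 'hand_eye', 'shot']) [[-0.0008  0.9645  0.2643  0.0666]
 [ 1.      0.0006  0.0007  0.0008]
 [ 0.0005  0.2643 -0.9645 -0.1746]
 [ 0.      0.      0.      1.    ]]
line [([0.637, 0.012, 0.007], 0.9), ([0.685, 0.09, 0.01], 0.19)]
mark [([0.682, 0.089, 0.008], 0.8)]
rack_a [([0.551, 0.164, 0.014], 0.81), ([0.519, -0.148, 0.011], 0.57)]
bottle_a [([0.658, -0.163, 0.006], 0.81), ([0.647, 0.168, 0.011], 0.61)]
```

View pics/w1.png

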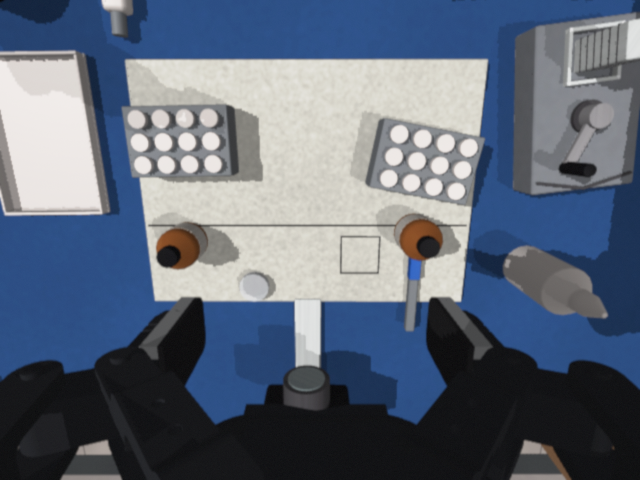

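The wrist view shows the line at row 225, columns 148 to 466, and the bottle caps at (168,257) and (428,246). The mark is at (360,254), the tray at left and the lever post at (578,169). Next: triangulate and fit the line.

```bash
cat >> h.py <<'E'
def fitline(p,o,u0,u1,v0,v1,z=0.01):
    """dark near-horizontal line in the window -> world centre, yaw deg of the +y direction minus 90"""
    g=cv2.cvtColor(p['frame'],cv2.COLOR_RGB2GRAY).astype(float); P=[]
    for u in range(u0,u1):
        r=g[v0:v1,u]; m=np.median(r); w=np.clip(m-25-r,0,None)
        if w.sum()>0: P.append((u,v0+(w*np.arange(len(r))).sum()/w.sum()))
    W=np.array([onz(p,o,q,z)[:2] for q in P])
    for _ in range(4):
        c=np.polyfit(W[:,1],W[:,0],1); e=W[:,0]-np.polyval(c,W[:,1]); W=W[abs(e)<max(2*np.std(e),5e-4)]
    return c,len(W),np.std(e)
E
python3 - <<'E'
from h import *
np.set_printoptions(precision=4,suppress=True)
w,ow=snap('wrist'); s,os_=snap('scene'); t,ot=snap('top')
c,n,e=fitline(w,ow,215,335,218,232); print('line x=',c,n,e,'at y=.012:',np.polyval(c,.012),'yaw deg',-np.degrees(np.arctan(c[0])))
for lab,a,b,cc in [('capR',(168,257),(217,250),(386,184)),('capL',(428,246),(385,292),(251,192)),('post',(578,169),(491,283),None)]:
    r=[ray(w,ow,a),ray(s,os_,b)]+([ray(t,ot,cc)] if cc else [])
    X=tri(r); print(lab,X,proj(w,ow,X)-a,proj(s,os_,X)-b)
# rack top corners, wrist; top z=.058 
for lab,cs in [('rackR',[(123,107),(233,105),(237,174),(133,178)]),('rackL',[(383,119),(483,138),(473,202),(369,186)])]:
    W=np.array([onz(w,ow,q,.058)[:2] for q in cs]); print(lab,W.mean(0),W.tolist())
    for a,b in((0,1),(3,2)): d=W[b]-W[a]; print(np.degrees(np.arctan2(d[0],d[1])),np.linalg.norm(d))
for lab,z,cs in [('tray',.02,[(0,52),(85,52),(107,213)]),('ctl',.05,[(517,34),(526,194),(640,183)]),('mark',.01,[(341,236),(379,236),(380,273),(340,273)])]:
    W=np.array([onz(w,ow,q,z)[:2] for q in cs]); print(lab,W.tolist(),W.mean(0))
for n in ['pocket','scale_post','tray','lever_post','lever_pivot','control']: print(n,[(np.round(d['at'],3).tolist(),round(d['score'],2)) for d in manip.tip_of(w,n)])
E
```

```text
line x= [0.0056 0.6369] 120 0.0001660554656690341 at y=.012: 0.6369963410417927 yaw deg -0.32007432246569084
capR [ 0.6559 -0.1565  0.0895] [-5.765  -1.8495] [1.2292 1.273 ]
capL [0.6443 0.167  0.0934] [-6.4094  1.8128] [ 1.3358 -0.7259]
post [0.5493 0.3369 0.0945] [-4.1503  1.2611] [ 2.151  -0.9688]
rackR [ 0.5187 -0.1305] [[0.4780938253731578, -0.19749309304705778], [0.4754816289841047, -0.06432376230744943], [0.5578872962667696, -0.0638861499721907], [0.5632337363097762, -0.196239245474334]]
-1.1237470066542528 0.1331949481760107
-2.3132212481286 0.13246103695099526
rackL [0.5425 0.1758] [[0.49112769748284746, 0.11769650680375356], [0.5131631977900836, 0.24238578527271332], [0.5929204468580067, 0.23917019967763084], [0.5726336473215194, 0.10393038440168063]]
10.02202101233684 0.12662140197810162
8.531108368703983 0.13675292271577508
tray [[0.4101789710110189, -0.3621868756224691], [0.4099094275963199, -0.2551440390015818], [0.6160640425272019, -0.25749623264536664]] [ 0.4787 -0.2916]
ctl [[0.3954893983244789, 0.27142819689390274], [0.5835396277204692, 0.31064694806260706], [0.5688846022909003, 0.4562882525957431]] [0.516  0.3461]
mark [[0.6513285828807134, 0.07298800045035633], [0.6511954770613213, 0.12839912602524495], [0.7085192678497987, 0.1326343248110153], [0.7086616682143148, 0.07267475111553745]] [0.6799 0.1017]
pocket []
scale_post [([0.423, 0.345, 0.048], 0.69), ([0.658, -0.16, 0.008], 0.45)]
tray [([0.507, -0.347, -0.0], 0.59)]
lever_post [([0.551, 0.332, 0.108], 0.95), ([0.493, 0.36, 0.054], 0.74)]
lever_pivot [([0.49, 0.359, 0.052], 0.93)]
control [([0.483, 0.36, -0.0], 0.88), ([0.551, 0.332, 0.108], 0.51)]
```

The wrist reprojections share a ~6 px sideways bias, probably because the arm was still settling. I take the measurement again at rest.

```bash
cat > m.py <<'E'
from h import *
np.set_printoptions(precision=4,suppress=True)
w,ow=snap('wrist','w2'); s,os_=snap('scene'); t,ot=snap('top')
print(ow['position'],ow['ee_rot'],abs(ow['joint_velocities']).max())
c,n,e=fitline(w,ow,215,335,212,238); print('line x=',c,n,e,'yaw deg',-np.degrees(np.arctan(c[0])))
def comp(n):
    for q,o in((w,ow),(s,os_),(t,ot)):
        print(n,[(np.round(d['at'],4).tolist(),round(d['score'],2)) for d in manip.tip_of(q,n)][:3])
for n in ['mark','bottle_a','rack_a','tray','scale_post','lever_post']: comp(n)
g=cv2.cvtColor(w['frame'],cv2.COLOR_RGB2GRAY)
E
python3 m.py
```

```text
[0.5809 0.0336 0.3592] [-0.0009  1.      0.0001  0.    ] 0.0011502721588283467
line x= [0.0043 0.6369] 111 0.0001067556712866035 yaw deg -0.24528585348608406
mark [([0.6573, -0.1615, 0.0101], 0.59), ([0.6815, 0.09, 0.0112], 0.55)]
mark [([0.6823, 0.0883, 0.0096], 0.82), ([0.4178, 0.3487, 0.05], 0.7)]
mark []
bottle_a [([0.6583, -0.1609, 0.0079], 0.92), ([0.6483, 0.1641, 0.0104], 0.81)]
bottle_a [([0.6604, -0.1611, 0.0053], 0.79), ([0.6489, 0.1614, 0.0105], 0.6)]
bottle_a [([0.6552, -0.1556, 0.0118], 0.95), ([0.6488, 0.1709, 0.0103], 0.47)]
rack_a [([0.5188, -0.1427, 0.0092], 0.94), ([0.549, 0.1624, 0.0098], 0.93)]
rack_a [([0.5184, -0.1483, 0.0137], 0.68), ([0.5504, 0.162, 0.0092], 0.66), ([0.5139, -0.3457, -0.0024], 0.64)]
rack_a [([0.547, 0.1618, 0.0091], 0.74)]
tray [([0.5147, -0.3439, 0.0001], 0.7)]
tray [([0.5129, -0.3484, -0.0034], 0.95)]
tray [([0.5138, -0.346, -0.0031], 0.89)]
scale_post []
scale_post [([0.4263, 0.3483, 0.056], 0.69), ([0.2996, -0.2181, -0.0003], 0.44)]
scale_post [([0.4272, 0.3522, 0.0474], 0.97)]
lever_post [([0.5485, 0.3272, 0.1076], 0.88), ([0.5191, -0.1453, 0.0069], 0.74)]
lever_post [([0.5537, 0.3329, 0.1065], 0.63)]
lever_post [([0.5546, 0.3387, 0.1076], 0.68)]
```

View pics/w2.png

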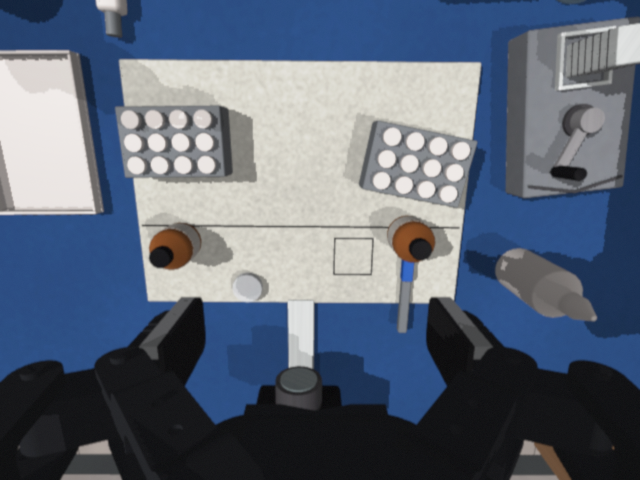

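The settled view shows the caps at (161,257) and (421,249), and the mark with corners (334,238) to (373,275).

Run:
```python
from h import *
np.set_printoptions(precision=4,suppress=True)
w,ow=snap('wrist'); s,os_=snap('scene'); t,ot=snap('top')
for lab,a,b,cc in [('capR',(161,257),(217,250),(386,184)),('capL',(421,249),(385,292),(251,192)),('post',(569,173),(491,283),None)]:
    r=[ray(w,ow,a),ray(s,os_,b)]+([ray(t,ot,cc)] if cc else [])
    X=tri(r); print(lab,X,proj(w,ow,X)-a,proj(s,os_,X)-b)
for lab,cs in [('rackR',[(117,108),(226,106),(231,176),(128,178)]),('rackL',[(377,121),(476,140),(464,206),(361,188)])]:
    W=np.array([onz(w,ow,q,.058)[:2] for q in cs]); print(lab,W.mean(0),W.tolist())
    for a,b in((0,1),(3,2)): d=W[b]-W[a]; print(np.degrees(np.arctan2(d[0],d[1])),np.linalg.norm(d))
for lab,z,cs in [('mark',.01,[(334,238),(373,238),(373,275),(334,275)]),('stage far edge',.01,[(148,303),(456,303)]),('line ends',.01,[(143,226),(459,228)]),('stage near',.01,[(120,61),(480,62)])]:
    W=np.array([onz(w,ow,q,z)[:2] for q in cs]); print(lab,W.tolist(),W.mean(0))
for u in ((285,335),(290,370)):
    c,n,e=fitline(t,ot,*u,198,210); print(c,n,e)
print(np.mean([onz(t,ot,q,.01) for q in [(274,179),(296,179),(296,199),(274,199)]],0))
```

```text
capR [ 0.6552 -0.1595  0.0909] [-0.3918 -2.0318] [-0.0716  0.0849]
capL [0.6462 0.1639 0.0924] [-0.8579 -0.368 ] [-0.6953 -0.1197]
post [0.5529 0.3327 0.093 ] [ 1.3316 -0.3918] [-0.7075  0.301 ]
rackR [ 0.5199 -0.1394] [[0.47914575045383434, -0.20625238129108575], [0.4767676992585771, -0.0741488015908918], [0.5605395189507405, -0.07307419963920468], [0.563156966813073, -0.20407722576814408]]
-1.0312936452189838 0.13212498210820223
-1.1446206156199912 0.1310291718979083
rackL [0.5461 0.1651] [[0.4939166939084991, 0.1091347881617335], [0.5162230938904332, 0.2325580292359951], [0.5987829183872948, 0.22650894685462453], [0.5756062462580173, 0.09231192549023079]]
10.244534723631485 0.12542277272261734
9.79868228362296 0.1361836945969068
mark [[0.6547036653067656, 0.0611831376868166], [0.6546554276932207, 0.11811927140721436], [0.7121431936690893, 0.12051784748616706], [0.7121953331252957, 0.06198645562638384]] [0.6834 0.0905]
stage far edge [[0.7581545666401146, -0.2226464125211316], [0.757717471364092, 0.24967145202198876]] [0.7579 0.0135]
line ends [[0.6369553368048866, -0.21553569346765772], [0.6395480239275362, 0.24210958448991188]] [0.6383 0.0133]
stage near [[0.4182163628563936, -0.2185759448673557], [0.4190892274890992, 0.2465567134997022]] [0.4187 0.014 ]Traceback (most recent call last):
  File "<stdin>", line 13, in <module>
  File "h.py", line 35, in fitline
    c=np.polyfit(W[:,1],W[:,0],1); e=W[:,0]-np.polyval(c,W[:,1]); W=W[abs(e)<max(2*np.std(e),5e-4)]
                 ~^^^^^
IndexError: too many indices for array: array is 1-dimensional, but 2 were indexed
```

```bash
python3 -m jog '{"offset":[[0.0127,-0.0323,0],[0.0127,-0.0323,0],[0.0127,-0.0323,0],[0.0127,-0.0323,0],[0.0127,-0.0323,0],[0.0127,-0.0323,0],[0,0,-0.035],[0,0,-0.035],[0,0,-0.035],[0,0,-0.035],[0,0,-0.035],[0,0,-0.035],[0,0,-0.035],[0,0,-0.02],[0,0,0],[0,0,0]],"yaw":[0,0,0,0,0,0,0,0,0,0,0,0,0,0,0,0],"jaw":[0,0,0,0,0,0,0,0,0,0,0,0,0,0,0,0]}' 40
python3 -m jog '{"offset":[[0,0,-0.02],[0,0,-0.02],[0,0,-0.02],[0,0,-0.005],[0,0,0],[0,0,0],[0,0,0],[0,0,0],[0,0,0],[0,0,0],[0,0,0],[0,0,0],[0,0,0],[0,0,0]],"yaw":[0,0,0,0,0,0,0,0,0,0,0,0,0,0],"jaw":[0,0,0,0,0,0,1,1,1,1,1,1,1,1]}' 40
```

```text
clock: 7.72
position: [0.6568, -0.1603, 0.0938]
ee_rot: [-0.001, 1.0, 0.0, -0.001]
ft_force: [-0.1, 0.1, 1.5]
grip_width: 0.999
grasp_force: 0.0
clock: 8.88
position: [0.6581, -0.1603, 0.031]
ee_rot: [-0.001, 1.0, 0.0, 0.001]
ft_force: [-3.0, 1.9, 8.8]
grip_width: 0.557
grasp_force: 34.5
```

```bash
python3 -m jog '{"offset":[[0,0,0],[0,0,0],[0,0,0]],"yaw":[0,0,0],"jaw":[1,1,1]}' 40
python3 - <<'E'
from h import *
p,o=snap('wrist','w3')
E
```

```text
clock: 9.13
position: [0.6581, -0.1603, 0.031]
ee_rot: [-0.001, 1.0, 0.0, 0.001]
ft_force: [-3.6, 2.1, 9.1]
grip_width: 0.556
grasp_force: 34.5
```

View pics/w3.png

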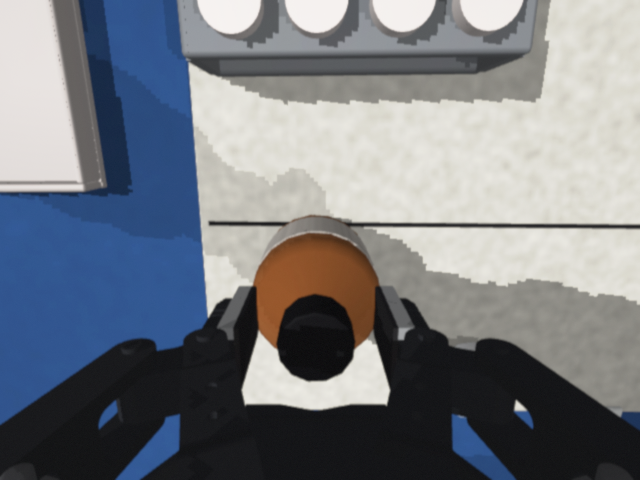

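The picture shows the bottle held between the pads at about (315,300), with its full shoulder between them. I lift it.

```bash
python3 -m jog '{"offset":[[0,0,0.01],[0,0,0.02],[0,0,0.03],[0,0,0.03],[0,0,0.03],[0,0,0],[0,0,0]],"yaw":[0,0,0,0,0,0,0],"jaw":[1,1,1,1,1,1,1]}' 50
python3 - <<'E'
from h import *
p,o=snap('wrist','w4'); print(o['ft_force'])
t,ot=snap('scene'); print([(np.round(d['at'],3),d['score']) for d in manip.tip_of(t,'bottle_a')])
E
```

```text
clock: 9.77
position: [0.6581, -0.1608, 0.1514]
ee_rot: [-0.001, 1.0, -0.0, 0.002]
ft_force: [-0.9, -0.1, -3.0]
grip_width: 0.28
grasp_force: 49.3
[-0.92225641 -0.05682439 -2.95664044]
[(array([ 0.659, -0.163,  0.1  ]), 0.67), (array([0.649, 0.162, 0.009]), 0.55)]
```

View pics/w4.png

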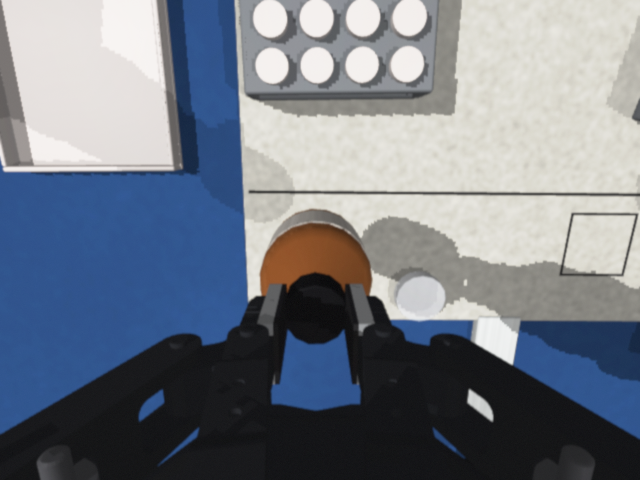

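The pads slid up the shoulder, and the bottle now hangs from its neck and cap, the cap at (316,308). It looks vertical and the force reads its weight. The neck hold is fine, so I carry it over the tray and check height and uprightness from outside.

```bash
python3 -m jog '{"offset":[[-0.006,-0.011,0],[-0.012,-0.023,0],[-0.012,-0.023,0],[-0.012,-0.023,0],[-0.012,-0.023,0],[-0.012,-0.023,0],[-0.012,-0.023,0],[-0.012,-0.023,0],[-0.006,-0.013,0],[0,0,-0.02],[0,0,-0.02],[0,0,0],[0,0,0],[0,0,0]],"yaw":[0,0,0,0,0,0,0,0,0,0,0,0,0,0],"jaw":[1,1,1,1,1,1,1,1,1,1,1,1,1,1]}' 50
python3 - <<'E'
from h import *
s,os_=snap('scene'); t,ot=snap('top')
for q,o in ((s,os_),(t,ot)):
    for n in ['bottle_a','tray']: print(n,[(np.round(d['at'],3),d['score']) for d in manip.tip_of(q,n)])
m=[d['region'] for d in manip.masks_of(s,'bottle_a')]
for r in m: ys,xs=np.nonzero(r); print(xs.min(),xs.max(),ys.min(),ys.max())
c=cv2.resize(s['frame'][130:310,90:290],(800,720))[:600]; cv2.imwrite('pics/c5.png',c[:,:,::-1])
E
```

```text
clock: 11.08
position: [0.5615, -0.3454, 0.1099]
ee_rot: [-0.001, 1.0, -0.0, 0.0]
ft_force: [0.7, -0.2, -1.4]
grip_width: 0.273
grasp_force: 49.3
bottle_a [(array([0.648, 0.16 , 0.009]), 0.75), (array([ 0.564, -0.346,  0.061]), 0.72)]
tray [(array([ 0.514, -0.346, -0.002]), 0.75), (array([ 0.518, -0.146,  0.012]), 0.35)]
bottle_a [(array([0.649, 0.168, 0.011]), 0.72)]
tray []
145 174 174 218
365 398 284 334
249 299 152 204
```

View pics/c5.png

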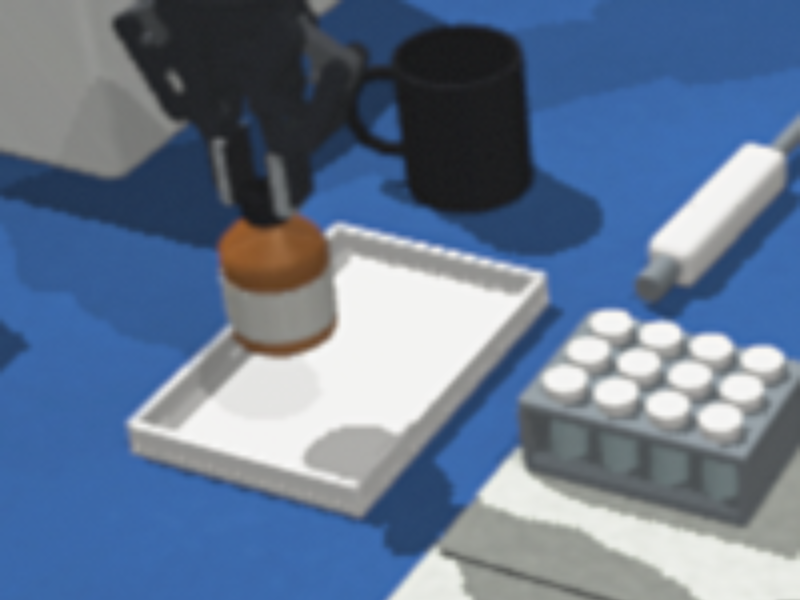

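The crop shows the bottle upright over the tray, held by its cap, with its underside about 0.06 above the table. I lower it 0.05 and then creep.

```bash
python3 -m jog '{"offset":[[0,0,-0.02],[0,0,-0.02],[0,0,-0.01],[0,0,0],[0,0,0]],"yaw":[0,0,0,0,0],"jaw":[1,1,1,1,1]}' 50|egrep 'pos|ft_'; python3 -m jog '{"offset":[[0,0,-0.003],[0,0,0]],"yaw":[0,0],"jaw":[1,1]}' 50|egrep 'pos|ft_';python3 -m jog '{"offset":[[0,0,-0.003],[0,0,0]],"yaw":[0,0],"jaw":[1,1]}' 50|egrep 'pos|ft_'
```

```text
position: [0.561, -0.3454, 0.0593]
ft_force: [0.5, -0.0, -1.1]
position: [0.5616, -0.3457, 0.0569]
ft_force: [-0.6, -0.5, -2.3]
position: [0.5612, -0.3454, 0.0532]
ft_force: [1.1, -0.6, -2.1]
```

```bash
for i in 1 2; do python3 -m jog '{"offset":[[0,0,-0.002],[0,0,0]],"yaw":[0,0],"jaw":[1,1]}' 50|egrep 'pos|ft_'; done
python3 - <<'E'
from h import *
s,os_=snap('scene'); print([(np.round(d['at'],3),d['score']) for d in manip.tip_of(s,'bottle_a')])
E
```

```text
position: [0.5611, -0.3453, 0.0509]
ft_force: [0.8, -0.4, -1.6]
position: [0.5618, -0.3457, 0.0503]
ft_force: [-1.7, 0.9, 6.3]
[(array([ 0.562, -0.347,  0.   ]), 0.63), (array([0.649, 0.165, 0.01 ]), 0.61), (array([ 0.51 , -0.345, -0.002]), 0.59)]
```

```bash
python3 -m jog '{"offset":[[0,0,0],[0,0,0],[0,0,0],[0,0,0],[0,0,0],[0,0,0.02],[0,0,0.04],[0,0,0.04],[0,0,0.04],[0,0,0]],"yaw":[0,0,0,0,0,0,0,0,0,0],"jaw":[0,0,0,0,0,0,0,0,0,0]}' 50
python3 -m jog '{"offset":[[0.0065,0.039,0],[0.0065,0.039,0],[0.0065,0.039,0],[0.0065,0.039,0],[0.0065,0.039,0],[0.0065,0.039,0],[0.0065,0.039,0],[0.0065,0.039,0],[0.0065,0.039,0],[0.0065,0.039,0],[0.0065,0.039,0],[0.0065,0.039,0],[0.007,0.041,0],[0,0,0],[0,0,0],[0,0,0],[0,0,0]],"yaw":[0,0,0,0,0,0,0,0,0,0,0,0,0,0,0,0,0],"jaw":[0,0,0,0,0,0,0,0,0,0,0,0,0,0,0,0,0]}' 50
python3 - <<'E'
from h import *
s,os_=snap('scene'); t,ot=snap('top'); w,ow=snap('wrist')
for q in(s,t,w): print([(np.round(d['at'],3),d['score']) for d in manip.tip_of(q,'bottle_a')])
E
```

```text
clock: 13.45
position: [0.5638, -0.3479, 0.1979]
ee_rot: [-0.001, 1.0, -0.003, 0.005]
ft_force: [-0.1, -0.4, 1.9]
grip_width: 1.0
grasp_force: 0.0
clock: 14.87
position: [0.6463, 0.1618, 0.1892]
ee_rot: [0.0, 1.0, -0.0, 0.0]
ft_force: [-0.2, -0.7, 0.0]
grip_width: 0.995
grasp_force: 0.0
[(array([ 0.564, -0.347, -0.002]), 0.83), (array([0.651, 0.162, 0.01 ]), 0.7), (array([ 0.294,  0.224, -0.002]), 0.36)]
[(array([ 0.563, -0.346,  0.004]), 0.81), (array([0.649, 0.167, 0.01 ]), 0.57)]
[(array([0.648, 0.168, 0.011]), 0.94)]
```

```bash
python3 -m jog '{"offset":[[0.002,0.003,-0.03],[0,0,-0.03],[0,0,-0.03],[0,0,-0.03],[0,0,-0.013],[0,0,0],[0,0,0],[0,0,0],[0,0,0],[0,0,0],[0,0,0],[0,0,0],[0,0,0],[0,0,0],[0,0,0]],"yaw":[0,0,0,0,0,0,0,0,0,0,0,0,0,0,0],"jaw":[0,0,0,0,0,0,0,1,1,1,1,1,1,1,1]}' 50;  python3 -m jog '{"offset":[[0,0,0.01],[0,0,0.02],[0,0,0.03],[0,0,0.03],[0,0,0.03],[0,0,0],[0,0,0]],"yaw":[0,0,0,0,0,0,0],"jaw":[1,1,1,1,1,1,1]}' 50
python3 - <<'E'
from h import *
s,os_=snap('scene'); t,ot=snap('top')
for q in(s,t): print([(np.round(d['at'],3),d['score']) for d in manip.tip_of(q,'bottle_a')])
E
```

```text
clock: 16.42
position: [0.6488, 0.1665, 0.057]
ee_rot: [-0.001, 1.0, 0.0, 0.001]
ft_force: [-0.5, -1.3, 5.9]
grip_width: 0.278
grasp_force: 48.9
clock: 17.0
position: [0.6489, 0.1668, 0.1781]
ee_rot: [-0.001, 1.0, 0.001, 0.001]
ft_force: [-0.7, -0.3, -2.7]
grip_width: 0.277
grasp_force: 49.3
[(array([0.649, 0.165, 0.131]), 0.64), (array([ 0.564, -0.347, -0.002]), 0.62)]
[(array([ 0.562, -0.348,  0.004]), 0.86), (array([0.646, 0.166, 0.13 ]), 0.64), (array([ 0.726, -0.068,  0.008]), 0.5)]
```

```bash
python3 -m jog '{"offset":[[-0.0061,-0.0171,0],[-0.0122,-0.0342,0],[-0.0122,-0.0342,0],[-0.0122,-0.0342,0],[-0.0122,-0.0342,0],[-0.0122,-0.0342,0],[-0.0122,-0.0342,0],[-0.0122,-0.0342,0],[-0.0122,-0.0342,0],[-0.0122,-0.0342,0],[-0.0122,-0.0342,0],[-0.0122,-0.0342,0],[-0.0122,-0.0342,0],[-0.0122,-0.0342,0],[-0.0122,-0.0342,0],[-0.0061,-0.0171,0],[0,0,0],[0,0,0]],"yaw":[0,0,0,0,0,0,0,0,0,0,0,0,0,0,0,0,0,0],"jaw":[1,1,1,1,1,1,1,1,1,1,1,1,1,1,1,1,1,1]}' 50
python3 -m jog '{"offset":[[0,0,-0.03],[0,0,-0.03],[0,0,-0.03],[0,0,-0.02],[0,0,-0.01],[0,0,0],[0,0,0]],"yaw":[0,0,0,0,0,0,0],"jaw":[1,1,1,1,1,1,1]}' 50|egrep 'pos|ft_'; for i in 1 2; do python3 -m jog '{"offset":[[0,0,-0.002],[0,0,0]],"yaw":[0,0],"jaw":[1,1]}' 50|egrep 'pos|ft_'; done
```

```text
clock: 18.7
position: [0.4639, -0.3472, 0.1752]
ee_rot: [0.001, 1.0, 0.0, -0.001]
ft_force: [1.0, 0.8, -2.4]
grip_width: 0.278
grasp_force: 49.4
position: [0.4656, -0.3458, 0.0564]
ft_force: [-0.3, 0.1, -1.0]
position: [0.466, -0.3467, 0.0553]
ft_force: [0.8, -0.2, -1.9]
position: [0.4654, -0.3465, 0.0525]
ft_force: [-0.0, 0.2, -2.1]
```

```bash
python3 -m jog '{"offset":[[0,0,-0.0015],[0,0,0]],"yaw":[0,0],"jaw":[1,1]}' 50|egrep 'pos|ft_'; python3 -m jog '{"offset":[[0,0,-0.001],[0,0,0]],"yaw":[0,0],"jaw":[1,1]}' 50|egrep 'pos|ft_'
```

```text
position: [0.4656, -0.3468, 0.0511]
ft_force: [-1.1, -0.4, 2.0]
position: [0.466, -0.3473, 0.0509]
ft_force: [-0.0, -1.9, 8.0]
```

```bash
python3 -m jog '{"offset":[[0,0,0],[0,0,0],[0,0,0],[0,0,0],[0,0,0],[0,0,0.02],[0,0,0.04],[0,0,0.04],[0,0,0.02],[-0.004,0.034,0],[-0.004,0.034,0],[-0.004,0.034,0],[-0.004,0.034,0],[-0.004,0.034,0],[-0.002,0.031,0],[0,0,0],[0,0,0]],"yaw":[0,0,0,0,0,0,0,0,0,0,0,0,0,0,-0.3,0,0],"jaw":[0,0,0,0,0,0,0,0,0,0,0,0,0,0,0,0,0]}' 50
python3 - <<'E'
from h import *
np.set_printoptions(precision=4,suppress=True)
w,ow=snap('wrist','w6');s,os_=snap('scene');t,ot=snap('top')
print(ow['position'])
for q in(w,s,t):
    for n in ('rack_a','bottle_a','pipette'): print(n,[(np.round(d['at'],3),round(d['score'],2)) for d in manip.tip_of(q,n)])
E
```

```text
clock: 21.37
position: [0.4433, -0.1437, 0.1698]
ee_rot: [0.0, 1.0, 0.0, 0.0]
ft_force: [-0.4, -1.2, 0.5]
grip_width: 1.003
grasp_force: 0.0
[ 0.4433 -0.1437  0.1698]
rack_a [(array([0.547, 0.163, 0.008]), 0.78), (array([ 0.518, -0.145,  0.006]), 0.72)]
bottle_a [(array([ 0.464, -0.353,  0.008]), 0.74), (array([ 0.56 , -0.346,  0.002]), 0.61)]
pipette [(array([ 0.3  , -0.218, -0.004]), 0.97)]
rack_a [(array([ 0.518, -0.148,  0.014]), 0.69), (array([0.549, 0.165, 0.011]), 0.6)]
bottle_a [(array([ 0.564, -0.346,  0.001]), 0.64)]
pipette [(array([ 0.296, -0.216, -0.   ]), 0.97)]
rack_a [(array([ 0.519, -0.147,  0.007]), 0.91), (array([ 0.465, -0.348,  0.005]), 0.73), (array([0.547, 0.164, 0.01 ]), 0.67)]
bottle_a [(array([ 0.465, -0.345,  0.002]), 0.79), (array([ 0.56 , -0.345,  0.005]), 0.54)]
pipette []
```

View pics/w6.png

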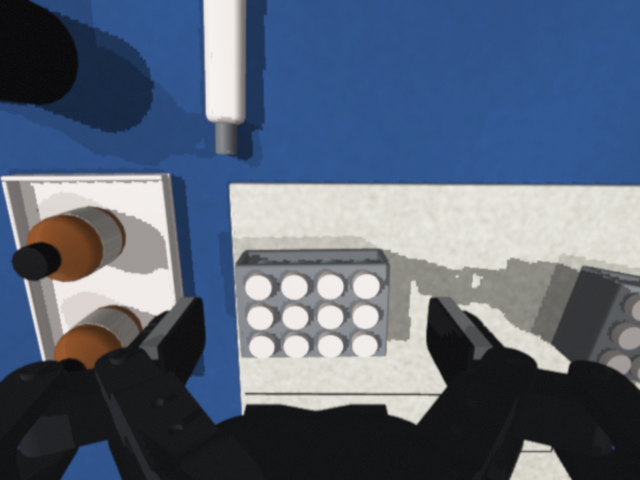

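Both bottles stand upright in the tray, at (70,250) and (105,350). The right rack is centred at column 312 in front of the open fingers, and the pipette tip at (226,140) is clear. I descend behind the rack and push to just short of the line.

```bash
python3 -m jog '{"offset":[[0,0,-0.03],[0,0,-0.03],[0,0,-0.03],[0,0,-0.03],[0,0,-0.02],[0,0,-0.012],[0,0,0],[0,0,0]],"yaw":[0,0,0,0,0,0,0,0],"jaw":[0,0,0,0,0,0,0,0]}' 50
python3 -m jog '{"offset":[[0.006,0,0],[0.006,0,0],[0.006,0,0],[0.006,0,0],[0.006,0,0],[0.006,0,0],[0.006,0,0],[0.006,0,0],[0.006,0,0],[0.006,0,0],[0.006,0,0],[0.006,0,0],[0.006,0,0],[0.006,0,0],[0.003,0,0],[0.002,0,0],[0,0,0],[0,0,0]],"yaw":[0,0,0,0,0,0,0,0,0,0,0,0,0,0,0,0,0,0],"jaw":[0,0,0,0,0,0,0,0,0,0,0,0,0,0,0,0,0,0]}' 50
```

```text
clock: 22.63
position: [0.4429, -0.1455, 0.0176]
ee_rot: [0.002, 1.0, -0.0, -0.001]
ft_force: [0.9, -0.4, 0.0]
grip_width: 1.001
grasp_force: 0.0
clock: 24.13
position: [0.5323, -0.1457, 0.0179]
ee_rot: [0.002, 1.0, 0.0, -0.0]
ft_force: [-4.5, -0.5, 5.7]
grip_width: 0.998
grasp_force: 3.6
```

```bash
cat > prof.py <<'E'
from h import *
import sys
def prof(p,o,y0,y1,xs):
    g=cv2.cvtColor(p['frame'],cv2.COLOR_RGB2GRAY).astype(np.float32); out=[]
    for x in xs:
        q=np.array([proj(p,o,(x+.0043*y,y,.01)) for y in np.linspace(y0,y1,40)],np.float32)
        out.append(float(np.mean(cv2.remap(g,q[:,0].copy(),q[:,1].copy(),1))))
    return np.round(out).astype(int)
if __name__=='__main__':
    xs=np.arange(.612,.660,.002); print((xs*1000).astype(int))
    s,o=snap('scene')
    for a in sys.argv[1:]:
        a,b=map(float,a.split(',')); print(a,b,prof(s,o,a,b,xs))
E
python3 prof.py -0.07,-0.03 -.2,-.18 -.18,-.16 -.16,-.14 -.14,-.12 -.12,-.1; python3 -c "
from h import *
s,o=snap('scene')
c=s['frame'][220:310,180:300]; cv2.imwrite('pics/c7.png',cv2.resize(c,(800,600),interpolation=cv2.INTER_CUBIC)[:,:,::-1])"
```

```text
[612 614 616 618 620 622 624 626 628 630 632 634 636 638 640 642 644 646
 648 650 652 654 656 658 660]
-0.07 -0.03 [192 197 197 197 198 199 199 199 199 191 166 155 193 227 235 235 234 234
 234 233 232 232 232 233 233]
-0.2 -0.18 [ 97  91  87  94 114 137 152 165 179 183 165 162 198 225 232 232 231 231
 230 230 230 230 230 231 231]
-0.18 -0.16 [ 98  91  88  96 118 141 152 155 151 139 124 140 191 227 233 233 232 231
 231 231 231 232 232 232 232]
-0.16 -0.14 [ 97  91  87  95 116 139 151 153 150 139 126 146 198 228 233 231 230 230
 232 233 233 233 233 233 232]
-0.14 -0.12 [ 97  91  87  94 116 139 151 154 152 140 124 137 190 227 236 236 236 235
 234 233 233 233 233 232 232]
-0.12 -0.1 [ 97  90  87  95 117 141 152 155 153 142 128 145 195 229 235 234 232 231
 231 232 233 233 233 233 234]
```

View pics/c7.png

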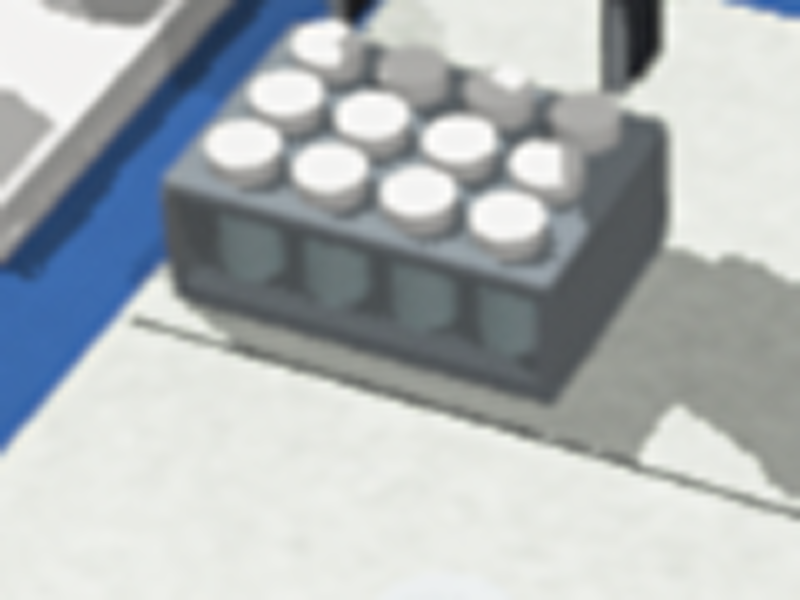

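The crop shows the rack parallel to the line, with its bottom edge near (545,400) and the line near (540,437). The profile gives a 13 mm gap, uniform along the rack. I push 10 mm more and re-measure.

```bash
python3 -m jog '{"offset":[[0.004,0,0],[0.003,0,0],[0.003,0,0],[0,0,0],[0,0,0],[0,0,0]],"yaw":[0,0,0,0,0,0],"jaw":[0,0,0,0,0,0]}' 50|egrep 'pos|ft'; python3 prof.py -0.07,-0.03 -.2,-.18 -.18,-.16  -.14,-.12 -.12,-.1
```

```text
position: [0.5425, -0.1456, 0.018]
ft_force: [-3.4, 0.1, 5.7]
[612 614 616 618 620 622 624 626 628 630 632 634 636 638 640 642 644 646
 648 650 652 654 656 658 660]
-0.07 -0.03 [153 155 162 171 182 192 197 200 200 191 161 137 160 190 201 212 226 233
 234 233 232 232 233 233 233]
-0.2 -0.18 [ 99 100 100 101 101  98  93  89  89  92  89  99 135 171 197 216 228 231
 231 230 230 231 231 231 231]
-0.18 -0.16 [100 100 100 101 101  99  93  89  92  96  94  95 119 142 160 189 220 231
 232 231 231 232 232 232 232]
-0.14 -0.12 [ 95  97  99 101 101  98  92  89  92  98  96  95 119 142 160 188 222 235
 235 234 233 233 233 232 232]
-0.12 -0.1 [101  98  98 100 101  99  93  89  92  99  99 100 122 144 159 183 216 230
 232 233 233 233 233 233 234]
```

```bash
python3 -m jog '{"offset":[[0.0015,0,0],[0.001,0,0],[0,0,0],[0,0,0],[0,0,0],[-0.02,0,0],[-0.02,0,0],[0,0,0.03],[0,0,0.04],[0,0,0.04],[0,0,0.04],[0,0,0]],"yaw":[0,0,0,0,0,0,0,0,0,0,0,0],"jaw":[0,0,0,0,0,0,0,0,0,0,0,0]}' 50; python3 prof.py -0.07,-0.03 -.2,-.18 -.18,-.16  -.14,-.12 -.12,-.1;  python3 - <<'E'
from h import *
s,o=snap('scene');print([(np.round(d['at'],3),round(d['score'],2)) for d in manip.tip_of(s,'rack_a')])
E
```

```text
clock: 25.78
position: [0.5087, -0.1465, 0.1754]
ee_rot: [0.002, 1.0, -0.0, 0.005]
ft_force: [0.3, 0.1, -0.7]
grip_width: 0.994
grasp_force: 0.0
[612 614 616 618 620 622 624 626 628 630 632 634 636 638 640 642 644 646
 648 650 652 654 656 658 660]
-0.07 -0.03 [198 197 197 196 197 198 199 199 199 190 160 137 160 189 198 201 212 226
 233 233 232 232 232 233 233]
-0.2 -0.18 [ 97  97  99 100 101 101  98  93  87  80  75  89 125 156 180 200 217 229
 230 230 230 230 230 230 231]
-0.18 -0.16 [105 101 100 100 101 101  99  94  88  79  73  86 118 142 149 156 180 213
 229 232 232 232 232 232 232]
-0.14 -0.12 [ 96  96  98 100 101 101  99  93  87  80  73  84 117 143 152 160 183 216
 232 234 233 233 232 232 231]
-0.12 -0.1 [104 100  98  98 100 100  98  93  87  79  72  87 121 145 151 157 177 210
 229 233 233 233 232 233 233]
[(array([0.546, 0.164, 0.008]), 0.97), (array([ 0.593, -0.149,  0.012]), 0.68)]
```

The right rack's edge now merges with the line all along. Next, the left rack, skewed about 10°: two-finger square push.

```bash
python3 -m jog '{"offset":[[-0.005,0.031,0],[-0.005,0.031,0],[-0.005,0.031,0],[-0.005,0.031,0],[-0.005,0.031,0],[-0.005,0.031,0],[-0.005,0.031,0],[-0.005,0.031,0],[-0.005,0.031,0],[-0.005,0.031,0],[0,0,0],[0,0,-0.03],[0,0,-0.03],[0,0,-0.03],[0,0,-0.03],[0,0,-0.02],[0,0,-0.01],[0,0,0],[0,0,0]],"yaw":[0,0,0,0,0,0,0,0,0,0,0,0,0,0,0,0,0,0,0],"jaw":[0,0,0,0,0,0,0,0,0,0,0,0,0,0,0,0,0,0,0]}' 50
python3 -m jog '{"offset":[[0.006,0,0],[0.006,0,0],[0.006,0,0],[0.005,0,0],[0.005,0,0],[0.005,0,0],[0.005,0,0],[0.005,0,0],[0.005,0,0],[0.005,0,0],[0.005,0,0],[0.005,0,0],[0.005,0,0],[0.005,0,0],[0.005,0,0],[0.003,0,0],[0,0,0],[0,0,0]],"yaw":[0,0,0,0,0,0,0,0,0,0,0,0,0,0,0,0,0,0],"jaw":[0,0,0,0,0,0,0,0,0,0,0,0,0,0,0,0,0,0]}' 50
python3 prof.py 0.03,0.06 .12,.14 .14,.16  .16,.18 .18,.2
python3 - <<'E'
from h import *
s,o=snap('scene');print([(np.round(d['at'],3),round(d['score'],2)) for d in manip.tip_of(s,'rack_a')])
E
```

```text
clock: 27.52
position: [0.4545, 0.1643, 0.0174]
ee_rot: [0.002, 1.0, -0.0, -0.001]
ft_force: [0.2, -0.6, -0.4]
grip_width: 1.002
grasp_force: 0.0
clock: 29.02
position: [0.5361, 0.1646, 0.0177]
ee_rot: [0.002, 1.0, 0.0, 0.0]
ft_force: [-1.0, 0.3, 0.6]
grip_width: 1.001
grasp_force: 0.0
[612 614 616 618 620 622 624 626 628 630 632 634 636 638 640 642 644 646
 648 650 652 654 656 658 660]
0.03 0.06 [229 229 230 231 231 231 231 232 233 227 196 164 188 223 232 232 231 231
 231 230 229 228 228 228 228]
0.12 0.14 [101 101  98  90  86  93 115 139 150 149 135 129 171 217 230 230 229 229
 229 230 231 231 231 230 230]
0.14 0.16 [101 101  97  90  86  94 116 140 150 146 124 113 156 214 233 233 231 230
 229 230 231 231 231 231 227]
0.16 0.18 [100 101  98  90  86  95 118 143 154 150 128 113 155 212 233 234 232 231
 230 230 230 231 231 222 193]
0.18 0.2 [101 101  98  90  86  95 119 143 153 148 125 112 154 213 232 233 231 231
 231 232 232 232 232 233 233]
[(array([0.589, 0.173, 0.01 ]), 0.91), (array([ 0.59 , -0.148,  0.016]), 0.79)]
```

```bash
python3 -m jog '{"offset":[[0.004,0,0],[0.003,0,0],[0.002,0,0],[0.0005,0,0],[0,0,0],[0,0,0],[0,0,0],[-0.02,0,0],[-0.02,0,0],[0,0,0.03],[0,0,0.04],[0,0,0.04],[0,0,0.04],[0,0,0],[0,0,0]],"yaw":[0,0,0,0,0,0,0,0,0,0,0,0,0,0,0],"jaw":[0,0,0,0,0,0,0,0,0,0,0,0,0,0,0]}' 50; python3 prof.py 0.03,0.06 .12,.14 .14,.16  .16,.18 .18,.2 -.2,-.18 -.14,-.12 -.12,-.1
```

```text
clock: 30.42
position: [0.5068, 0.1651, 0.1703]
ee_rot: [0.002, 1.0, 0.001, 0.002]
ft_force: [0.7, -0.2, -0.4]
grip_width: 1.002
grasp_force: 0.0
[612 614 616 618 620 622 624 626 628 630 632 634 636 638 640 642 644 646
 648 650 652 654 656 658 660]
0.03 0.06 [228 229 230 230 230 231 231 232 233 227 196 163 187 222 232 232 231 230
 230 230 229 228 227 227 227]
0.12 0.14 [101  99  99 100 100 101  99  93  88  81  72  75 107 141 167 190 211 224
 229 230 231 231 230 230 230]
0.14 0.16 [ 99  98  99 100 100 101 100  94  88  83  77  80 109 139 149 153 173 208
 227 231 231 231 231 231 227]
0.16 0.18 [ 90  88  91  96  99 101 100  94  88  83  75  77 108 139 150 157 180 213
 228 230 231 231 231 222 193]
0.18 0.2 [ 98  98  98  99 100 101 100  93  88  83  75  77 107 138 149 155 179 216
 231 233 232 231 232 233 233]
-0.2 -0.18 [ 96  96  98 100 100 100  98  93  87  79  75  88 124 156 179 200 216 227
 230 229 229 230 230 230 230]
-0.14 -0.12 [ 95  95  98 100 100 100  98  93  87  79  72  83 117 143 151 159 182 216
 231 233 232 232 232 231 231]
-0.12 -0.1 [103 100  97  97  99 100  98  93  87  79  72  86 120 144 150 156 176 209
 228 232 233 232 232 232 233]
```

Both racks sit on the line in the scene view. Next, the scale post: fly over it and measure.

```bash
python3 -m jog '{"offset":[[0,0,0.04],[0,0,0.04],[-0.01,0.023,0.02],[-0.01,0.023,0],[-0.01,0.023,0],[-0.01,0.023,0],[-0.01,0.023,0],[-0.01,0.023,0],[-0.01,0.023,0],[-0.009,0.023,0],[0,0,0],[0,0,0],[0,0,0],[0,0,0]],"yaw":[0,0,0,0,0,0,0,0,0,0,0,0,0,0],"jaw":[0,0,0,0,0,0,0,0,0,0,0,0,0,0]}' 50
python3 - <<'E'
from h import *
np.set_printoptions(precision=4,suppress=True)
w,ow=snap('wrist','w8');s,os_=snap('scene');t,ot=snap('top')
print(ow['position'])
for n in ['scale_post','pocket','lever_post','lever_pivot','control']:
    for q in(w,s,t): print(n,[(np.round(d['at'],3),round(d['score'],2)) for d in manip.tip_of(q,n)][:2])
E
```

```text
clock: 31.63
position: [0.4267, 0.3473, 0.267]
ee_rot: [0.003, 1.0, -0.001, -0.0]
ft_force: [-0.3, 0.7, -0.5]
grip_width: 0.997
grasp_force: 0.0
[0.4267 0.3473 0.267 ]
scale_post [(array([0.427, 0.35 , 0.051]), 0.98)]
scale_post [(array([0.427, 0.346, 0.054]), 0.81), (array([ 0.728, -0.065,  0.006]), 0.65)]
scale_post [(array([0.423, 0.348, 0.048]), 0.62), (array([0.632, 0.013, 0.011]), 0.19)]
pocket [(array([0.492, 0.361, 0.053]), 0.48)]
pocket [(array([0.421, 0.351, 0.05 ]), 0.63), (array([0.491, 0.362, 0.053]), 0.21)]
pocket [(array([0.422, 0.354, 0.052]), 0.89), (array([0.597, 0.168, 0.009]), 0.42)]
lever_post [(array([0.548, 0.331, 0.107]), 0.94)]
lever_post [(array([0.556, 0.336, 0.109]), 0.9)]
lever_post [(array([0.553, 0.337, 0.107]), 0.66)]
lever_pivot []
lever_pivot [(array([0.493, 0.361, 0.05 ]), 0.92), (array([0.307, 0.356, 0.002]), 0.57)]
lever_pivot [(array([0.496, 0.362, 0.058]), 0.73)]
control [(array([0.485, 0.36 , 0.004]), 0.73), (array([0.638, 0.011, 0.009]), 0.36)]
control [(array([ 0.486,  0.358, -0.001]), 0.84), (array([0.494, 0.362, 0.052]), 0.68)]
control [(array([0.479, 0.357, 0.001]), 0.95), (array([0.634, 0.014, 0.011]), 0.37)]
```

View pics/w8.png

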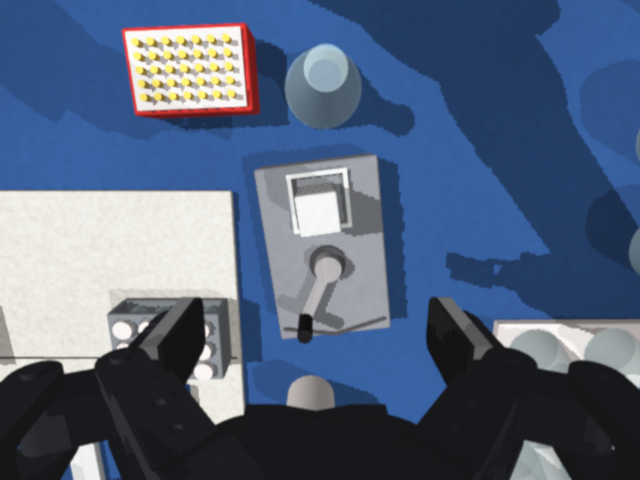

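The wrist view shows the control box with corners (256,170), (377,155), (388,327) and (283,340). The post top has corners (295,196), (338,191), (341,231) and (300,236). The lever post is at (305,325), inside the pocket-to-lever layout described.

Run:
```python
from h import *
np.set_printoptions(precision=4,suppress=True)
w,ow=snap('wrist'); print(ow['position'],ow['ee_rot'])
def quad(lab,cs,z):
    W=np.array([onz(w,ow,q,z)[:2] for q in cs]); e=[W[3]-W[0],W[2]-W[1],W[1]-W[0],W[2]-W[3]]
    print(lab,W.mean(0),[round(np.degrees(np.arctan2(d[1],d[0])),1) for d in e],[round(np.linalg.norm(d),3) for d in e])
quad('box',[(256,170),(377,155),(388,327),(283,340)],.05)
quad('post',[(295,196),(338,191),(341,231),(300,236)],.13)
f=w['frame'].astype(int)
m=((f.min(2)>215)).astype(np.uint8); m[:, :270]=0; m[:,365:]=0; m[:150]=0; m[240:]=0
n,l,st,c=cv2.connectedComponentsWithStats(m)
for i in range(1,n):
    if st[i,4]>300:
        k=(l==i).astype(np.uint8); k=cv2.morphologyEx(k,cv2.MORPH_OPEN,np.ones((9,9))); ct=max(cv2.findContours(k,0,2)[0],key=cv2.contourArea)
        r=cv2.minAreaRect(ct); print(r); quad('auto',cv2.boxPoints(r)[[1,2,3,0]],.13)
X=onz(w,ow,(305,323),.107); print('leverpost',X)
```

```text
[0.4261 0.3486 0.2676] [ 0.0019  1.      0.     -0.    ]
box [0.4824 0.3611] [np.float64(6.5), np.float64(6.0), np.float64(96.7), np.float64(97.6)] [np.float64(0.2), np.float64(0.198), np.float64(0.126), np.float64(0.124)]
post [0.4218 0.352 ] [np.float64(6.0), np.float64(4.9), np.float64(96.4), np.float64(96.9)] [np.float64(0.035), np.float64(0.035), np.float64(0.036), np.float64(0.036)]
((315.4461669921875, 214.56922912597656), (39.44304275512695, 40.43532180786133), 82.87498474121094)
auto [0.4227 0.3493] [np.float64(-83.1), np.float64(-82.9), np.float64(7.6), np.float64(5.9)] [np.float64(0.034), np.float64(0.035), np.float64(0.034), np.float64(0.034)]
leverpost [0.5371 0.3384 0.107 ]
```

```bash
python3 -m jog '{"offset":[[-0.0015,0.0015,-0.02],[0,0,-0.03],[0,0,-0.03],[0,0,-0.03],[0,0,-0.03],[0,0,-0.03],[0,0,-0.015],[0,0,-0.007],[0,0,0],[0,0,0],[0,0,0],[0,0,0],[0,0,0],[0,0,0],[0,0,0],[0,0,0],[0,0,0],[0,0,0],[0,0,0]],"yaw":[3,3.9,0,0,0,0,0,0,0,0,0,0,0,0,0,0,0,0,0],"jaw":[0,0,0,0,0,0,0,0,0,0,0,1,1,1,1,1,1,1,1]}' 40
python3 - <<'E'
from h import *
w,ow=snap('wrist','w9')
E
```

```text
clock: 34.17
position: [0.4249, 0.3502, 0.0761]
ee_rot: [-0.058, 0.998, 0.0, 0.0]
ft_force: [-0.1, -0.9, 6.3]
grip_width: 0.419
grasp_force: 39.9
```

```bash
python3 -m jog '{"offset":[[0,0,0.01],[0,0,0.02],[0,0,0.03],[0,0,0.03],[0,0,0.03],[0,0,0],[0,0,0]],"yaw":[0,0,0,0,0,0,0],"jaw":[1,1,1,1,1,1,1]}' 40
python3 -m jog '{"offset":[[0.012,-0.012,0],[0.0257,-0.026,0],[0.0257,-0.026,0],[0.0257,-0.026,0],[0.0257,-0.026,0],[0.0257,-0.026,0],[0.0257,-0.026,0],[0.0257,-0.026,0],[0.0257,-0.026,0],[0.0257,-0.026,0],[0.0137,-0.0145,0],[0,0,-0.03],[0,0,-0.03],[0,0,0],[0,0,0],[0,0,0]],"yaw":[0,-0.7,-0.7,-0.7,-0.7,-0.7,-0.7,-0.7,-0.7,-0.7,-0.65,0,0,0,0,0],"jaw":[1,1,1,1,1,1,1,1,1,1,1,1,1,1,1,1]}' 40
python3 - <<'E'
from h import *
np.set_printoptions(precision=4,suppress=True)
w,ow=snap('wrist');s,os_=snap('scene');t,ot=snap('top')
for n in ['scale_post','mark','rack_a','line']:
    for q in(w,s,t): print(n,[(np.round(d['at'],3),round(d['score'],2)) for d in manip.tip_of(q,n)][:2])
E
python3 prof.py -.03,0.03 .14,.18 -.14,-.12
```

```text
clock: 34.8
position: [0.4253, 0.3507, 0.1975]
ee_rot: [-0.058, 0.998, 0.001, 0.001]
ft_force: [0.8, -0.6, -2.2]
grip_width: 0.412
grasp_force: 40.6
clock: 36.13
position: [0.6818, 0.0899, 0.1366]
ee_rot: [0.002, 1.0, 0.0, 0.0]
ft_force: [0.9, -0.0, -1.3]
grip_width: 0.411
grasp_force: 40.6
scale_post []
scale_post [(array([0.683, 0.09 , 0.114]), 0.96), (array([0.638, 0.014, 0.01 ]), 0.65)]
scale_post []
mark [(array([0.682, 0.088, 0.01 ]), 0.61)]
mark [(array([0.684, 0.087, 0.01 ]), 0.58)]
mark [(array([0.681, 0.089, 0.009]), 0.9)]
rack_a [(array([0.594, 0.17 , 0.011]), 0.87), (array([ 0.595, -0.147,  0.01 ]), 0.78)]
rack_a [(array([ 0.591, -0.148,  0.014]), 0.78), (array([0.742, 0.166, 0.009]), 0.74)]
rack_a [(array([ 0.592, -0.148,  0.008]), 0.81), (array([0.422, 0.352, 0.05 ]), 0.6)]
line [(array([0.638, 0.012, 0.01 ]), 0.72), (array([ 0.73 , -0.068,  0.006]), 0.4)]
line [(array([0.64 , 0.013, 0.009]), 0.86), (array([ 0.483,  0.356, -0.002]), 0.31)]
line [(array([ 0.297, -0.217, -0.001]), 0.7), (array([0.633, 0.016, 0.012]), 0.6)]
[612 614 616 618 620 622 624 626 628 630 632 634 636 638 640 642 644 646
 648 650 652 654 656 658 660]
-0.03 0.03 [210 210 211 212 212 212 212 213 213 203 170 141 161 196 211 215 216 217
 218 219 219 220 220 222 223]
0.14 0.18 [ 95  94  96  99 101 102 100  94  89  84  77  79 109 140 151 157 179 212
 229 232 232 232 232 227 212]
-0.14 -0.12 [ 96  96  99 100 101 101  99  93  88  79  73  85 118 144 153 161 184 217
 232 234 233 233 233 232 232]
```

```bash
python3 -m jog '{"offset":[[0,-0.001,-0.03],[0,0,-0.03],[0,0,-0.02],[0,0,-0.015],[0,0,0],[0,0,0]],"yaw":[0,0,0,0,0,0],"jaw":[1,1,1,1,1,1]}' 40|egrep 'pos|ft'; for i in 1 2 ; do python3 -m jog '{"offset":[[0,0,-0.002],[0,0,0]],"yaw":[0,0],"jaw":[1,1]}' 40|egrep 'pos|ft_'; done
```

```text
position: [0.6815, 0.0884, 0.0405]
ft_force: [0.4, 0.7, -2.3]
position: [0.6822, 0.0888, 0.0395]
ft_force: [-1.0, 0.0, -2.2]
position: [0.6818, 0.0888, 0.0369]
ft_force: [-0.4, 0.7, -1.7]
```

```bash
for i in 1 2 ; do python3 -m jog '{"offset":[[0,0,-0.001],[0,0,0]],"yaw":[0,0],"jaw":[1,1]}' 40|egrep 'pos|ft_'; done
```

```text
position: [0.6819, 0.0887, 0.036]
ft_force: [0.5, -0.7, 0.1]
position: [0.6821, 0.0887, 0.0359]
ft_force: [-2.8, 0.4, 4.8]
```

```bash
python3 -m jog '{"offset":[[0,0,0],[0,0,0],[0,0,0],[0,0,0],[0,0,0.02],[0,0,0.04],[0,0,0.04],[0,0,0.04],[0,0,0.04],[0.02,-0.02,0.04],[0.02,-0.03,0],[0,-0.03,0],[0,0,0],[0,0,0],[0,0,0],[0,0,0]],"yaw":[0,0,0,0,0,0,0,0,0,0,0,0,0,0,0,0],"jaw":[0.35,0.35,0.35,0.35,0.35,0.35,0.35,0.35,0.35,0.35,0.35,0.35,0.35,0.35,0.35,0.35]}' 40
python3 - <<'E'
from h import *
w,ow=snap('wrist','w10'); print(ow['position'])
t,ot=snap('top');s,os_=snap('scene')
for n in ['scale_post','mark']:
    for q in(w,s,t): print(n,[(np.round(d['at'],3),round(d['score'],2)) for d in manip.tip_of(q,n)][:2])
c,n,e=fitline(w,ow,290,330,0,200); print(c,n,e)
print([proj(w,ow,(.637,y,.01)) for y in (-.2,0,.2)])
E
```

```text
clock: 39.43
position: [0.7185, 0.0133, 0.2484]
ee_rot: [0.001, 1.0, 0.0, -0.0]
ft_force: [-0.9, 0.3, 0.7]
grip_width: 0.646
grasp_force: 0.0
[0.71850908 0.01329355 0.24840435]
scale_post [(array([0.683, 0.085, 0.011]), 0.68)]
scale_post [(array([0.682, 0.09 , 0.015]), 0.7)]
scale_post []
mark []
mark [(array([0.679, 0.092, 0.013]), 0.75), (array([ 0.296,  0.226, -0.001]), 0.17)]
mark []
[0.01366013 0.63687591] 40 6.235475321212248e-05
[array([113.60856666, 124.59725277]), array([301.854836  , 123.90232951]), array([490.19524886, 123.20705871])]
```

View pics/w10.png

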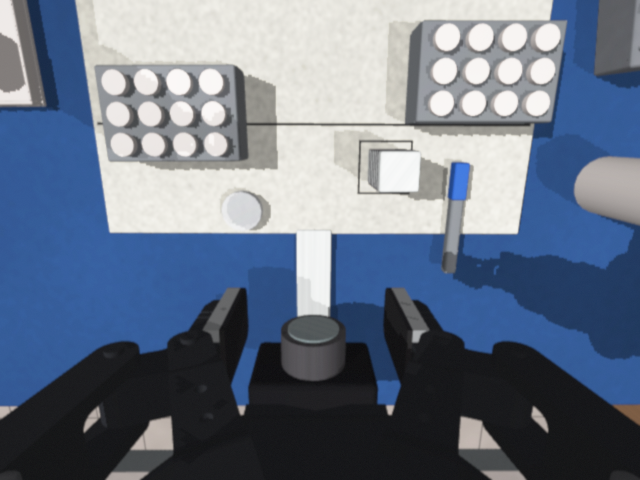

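The wrist view shows the post standing inside the outline, at about (390,170), and the left rack on the line at row 124. The right rack has been knocked forward past the line, with its top far edge at row 160. I measure it and push it back.

Run:
```python
from h import *
np.set_printoptions(precision=4,suppress=True)
w,ow=snap('wrist');s,os_=snap('scene');t,ot=snap('top')
for n in ['rack_a','dish','bottle_a']:
    for q in(w,s,t): print(n,[(np.round(d['at'],3),round(d['score'],2)) for d in manip.tip_of(q,n)][:3])
for lab,cs in [('R',[(97,66),(236,66),(245,160),(108,160)]),('L',[(421,20),(565,20),(551,123),(406,123)])]:
    print(lab,np.array([onz(w,ow,q,.058)[:2] for q in cs]).tolist())
```

```text
rack_a [(array([ 0.63 , -0.122,  0.009]), 0.9), (array([0.595, 0.168, 0.012]), 0.69)]
rack_a [(array([ 0.627, -0.125,  0.015]), 0.81), (array([0.684, 0.089, 0.013]), 0.67), (array([0.597, 0.171, 0.009]), 0.66)]
rack_a [(array([0.595, 0.168, 0.011]), 0.93), (array([ 0.63 , -0.124,  0.008]), 0.75)]
dish [(array([ 0.724, -0.069,  0.008]), 0.58)]
dish [(array([ 0.726, -0.068,  0.01 ]), 0.84)]
dish [(array([0.594, 0.171, 0.01 ]), 0.58), (array([ 0.728, -0.067,  0.012]), 0.51)]
bottle_a []
bottle_a [(array([ 0.567, -0.346, -0.001]), 0.95), (array([ 0.465, -0.348,  0.002]), 0.63)]
bottle_a [(array([ 0.561, -0.344,  0.003]), 0.74), (array([ 0.463, -0.349,  0.005]), 0.74), (array([0.427, 0.35 , 0.051]), 0.63)]
R [[0.587960192473739, -0.18437343068904485], [0.5886220350131188, -0.058709887244670446], [0.6718224930458012, -0.05517441785890031], [0.6711396345572143, -0.18714051007720342]]
L [[0.5524069147893778, 0.10589251995809641], [0.5530773124952443, 0.232193702383828], [0.6393200500971845, 0.23392099984549122], [0.6386107923987302, 0.09784532377575383]]
```

```bash
python3 -m jog '{"offset":[[-0.003,-0.026,0],[-0.003,-0.026,0],[-0.003,-0.026,0],[-0.003,-0.026,0],[-0.003,-0.027,0],[-0.0035,-0.027,0],[0,0,-0.03],[0,0,-0.03],[0,0,-0.03],[0,0,-0.03],[0,0,-0.03],[0,0,-0.03],[0,0,-0.03],[0,0,-0.015],[0,0,-0.005],[0,0,0],[0,0,0]],"yaw":[0,0,0,0,0,0,0,0,0,0,0,0,0,0,0,0,0],"jaw":[0.35,0.35,0.35,0.35,0.35,0.35,0.35,0.35,0.35,0.35,0.35,0.35,0.35,0.35,0.35,0.35,0.35]}' 40
python3 -m jog '{"offset":[[-0.005,0,0],[-0.005,0,0],[-0.005,0,0],[-0.005,0,0],[-0.005,0,0],[-0.005,0,0],[-0.005,0,0],[-0.005,0,0],[-0.005,0,0],[-0.005,0,0],[-0.005,0,0],[-0.005,0,0],[-0.005,0,0],[-0.004,0,0],[0,0,0],[0,0,0]],"yaw":[0,0,0,0,0,0,0,0,0,0,0,0,0,0,0,0],"jaw":[0.35,0.35,0.35,0.35,0.35,0.35,0.35,0.35,0.35,0.35,0.35,0.35,0.35,0.35,0.35,0.35]}' 40
```

```text
clock: 41.9
position: [0.7012, -0.1468, 0.0204]
ee_rot: [0.002, 1.0, -0.0, 0.001]
ft_force: [-0.2, -0.7, 0.5]
grip_width: 0.652
grasp_force: 0.0
clock: 43.23
position: [0.631, -0.1465, 0.0192]
ee_rot: [0.002, 1.0, 0.0, 0.0]
ft_force: [1.7, -0.1, 7.5]
grip_width: 0.652
grasp_force: 3.0
```

```bash
python3 -m jog '{"offset":[[0.02,0,0],[0,0,0.03],[0,0,0.04],[0,0,0.04],[0,0,0.04],[-0.033,0.004,0],[-0.033,0.004,0],[-0.033,0.004,0],[-0.033,0.004,0],[-0.033,0.006,0],[0,0,0],[0,0,0],[0,0,0]],"yaw":[0,0,0,0,0,0,0,0,0,0,0,0,0],"jaw":[0.35,0.35,0.35,0.35,0.35,0,0,0,0,0,0,0,0]}' 40
python3 - <<'E'
from h import *
w,ow=snap('wrist');s,os_=snap('scene');t,ot=snap('top')
for n in ['rack_a']:
    for q in(w,s,t): print(n,[(np.round(d['at'],3),round(d['score'],2)) for d in manip.tip_of(q,n)][:3])
E
```

```text
clock: 44.32
position: [0.4858, -0.1242, 0.1685]
ee_rot: [0.002, 1.0, 0.0, -0.0]
ft_force: [-0.1, -0.1, -0.4]
grip_width: 0.998
grasp_force: 0.0
rack_a [(array([ 0.58 , -0.123,  0.01 ]), 0.6), (array([0.598, 0.17 , 0.012]), 0.56)]
rack_a [(array([ 0.577, -0.125,  0.015]), 0.98), (array([0.597, 0.172, 0.01 ]), 0.63)]
rack_a [(array([ 0.578, -0.124,  0.01 ]), 0.91), (array([0.595, 0.171, 0.014]), 0.7), (array([0.555, 0.337, 0.105]), 0.52)]
```

```bash
python3 -m jog '{"offset":[[0,0,-0.03],[0,0,-0.03],[0,0,-0.03],[0,0,-0.03],[0,0,-0.02],[0,0,-0.01],[0,0,0],[0,0,0],[0.006,0,0],[0.006,0,0],[0.006,0,0],[0.006,0,0],[0.006,0,0],[0.006,0,0],[0.005,0,0],[0.005,0,0],[0.005,0,0],[0.004,0,0],[0,0,0],[0,0,0]],"yaw":[0,0,0,0,0,0,0,0,0,0,0,0,0,0,0,0,0,0,0,0],"jaw":[0,0,0,0,0,0,0,0,0,0,0,0,0,0,0,0,0,0,0,0]}' 40
python3 prof.py -.03,0.03 .14,.18 -.17,-.15 -.15,-.13 -.12,-.1 -.1,-.08
```

```text
clock: 46.28
position: [0.5415, -0.1245, 0.0186]
ee_rot: [0.002, 1.0, -0.0, 0.0]
ft_force: [-0.8, 0.3, -0.4]
grip_width: 0.999
grasp_force: 0.0
[612 614 616 618 620 622 624 626 628 630 632 634 636 638 640 642 644 646
 648 650 652 654 656 658 660]
-0.03 0.03 [150 152 158 165 173 179 185 191 195 190 164 140 165 202 220 229 232 233
 233 232 232 232 231 231 231]
0.14 0.18 [ 95  93  96  99 100 101 100  94  89  84  76  79 109 141 153 154 153 151
 150 151 152 152 152 148 137]
-0.17 -0.15 [ 92  96 100 101 100  95  89  89  99 112 108 104 130 166 196 219 230 231
 231 232 232 232 232 233 233]
-0.15 -0.13 [100 100 101 101 100  96  90  89  98 109 104 100 119 144 170 204 227 234
 234 234 233 233 232 231 231]
-0.12 -0.1 [101 101 101 101 100  96  89  89 100 113 109 104 121 145 169 202 226 231
 232 232 233 232 232 233 234]
-0.1 -0.08 [ 97  98 100 101 100  96  89  89  99 111 107 101 121 145 168 200 225 233
 233 233 234 234 235 235 236]
```

```bash
python3 -m jog '{"offset":[[0.002,0,0],[0.002,0,0],[0.0003,0,0],[0,0,0],[0,0,0],[0,0,0]],"yaw":[0,0,0,0,0,0],"jaw":[0,0,0,0,0,0]}' 40 | egrep 'pos|ft'
python3 prof.py -.17,-.15 -.12,-.1 -.1,-.08
python3 -m jog '{"offset":[[-0.02,0,0],[-0.02,0,0],[0,0,0.03],[0,0,0.04],[0,0,0.04],[0,0,0.04],[0,0,0]],"yaw":[0,0,0,0,0,0,0],"jaw":[0,0,0,0,0,0,0]}' 40|egrep 'pos|ft'
```

```text
position: [0.5454, -0.1244, 0.0186]
ft_force: [-1.6, -0.3, 0.1]
[612 614 616 618 620 622 624 626 628 630 632 634 636 638 640 642 644 646
 648 650 652 654 656 658 660]
-0.17 -0.15 [ 92  92  94  98 100 101 100  95  89  82  79  91 123 147 163 179 200 222
 231 232 232 232 233 233 233]
-0.12 -0.1 [103 100  99 100 101 101 100  95  89  82  78  90 122 145 152 155 173 207
 228 233 233 233 233 233 234]
-0.1 -0.08 [100  98  98  99 100 101 100  95  89  82  77  88 122 146 152 155 174 207
 228 234 234 234 235 235 236]
position: [0.5095, -0.1253, 0.1767]
ft_force: [2.1, 0.6, 0.2]
```

Run:
```python
import cv2,numpy as np
g=cv2.imread('pics/w10.png',0).astype(int)
print('rack L', g[114:134,470:530].mean(1).astype(int)); print('L2',g[114:134,425:450].mean(1).astype(int)); print('bare',g[114:134,280:340].mean(1).astype(int))
```

```text
rack L [173 159 146 146 152 152 141 115  88  70  52  67 114 145 153 153 153 153
 153 157]
L2 [181 160 141 142 151 154 142 115  89  70  54  77 118 142 148 148 149 152
 158 166]
bare [229 229 229 229 229 229 229 225 200 139 102 160 214 226 228 228 229 228
 228 228]
```

The line still shows at its darkest right at the foot of the rack face, so the edge is on it. Next, the lever: bring the shut fingers to the -y side of the post.

```bash
python3 -m jog '{"offset":[[0.004,0.034,0.01],[0.004,0.034,0],[0.004,0.034,0],[0.004,0.034,0],[0.004,0.034,0],[0.004,0.034,0],[0.004,0.034,0],[0.004,0.034,0],[0.004,0.034,0],[0.004,0.034,0],[0.004,0.034,0],[0.006,0.036,0],[0,0,0],[0,0,0],[0,0,-0.03],[0,0,-0.03],[0,0,-0.02],[0,0,-0.016],[0,0,0],[0,0,0]],"yaw":[0,0,0,0,0,0,0,0,0,0,0,0,0,0,0,0,0,0,0,0],"jaw":[1,1,1,1,1,1,1,1,1,1,1,1,1,1,1,1,1,1,1,1]}' 40
python3 - <<'E'
from h import *
s,os_=snap('scene');t,ot=snap('top');w,ow=snap('wrist')
for n in ['rack_a','lever_post','scale_post']:
    for q in(s,t,w): print(n,[(np.round(d['at'],3),round(d['score'],2)) for d in manip.tip_of(q,n)][:2])
E
python3 prof.py -.03,0.03 .14,.18 -.17,-.15 -.12,-.1
```

```text
clock: 49.13
position: [0.5556, 0.2843, 0.0826]
ee_rot: [0.003, 1.0, -0.0, -0.0]
ft_force: [0.1, 0.2, 1.7]
grip_width: 0.001
grasp_force: 0.0
rack_a [(array([0.596, 0.172, 0.011]), 0.74), (array([ 0.514, -0.344, -0.004]), 0.73)]
rack_a [(array([0.592, 0.17 , 0.011]), 0.74), (array([ 0.592, -0.126,  0.009]), 0.64)]
rack_a [(array([0.597, 0.17 , 0.01 ]), 0.61)]
lever_post [(array([0.551, 0.332, 0.107]), 0.69)]
lever_post []
lever_post [(array([0.552, 0.332, 0.106]), 0.81)]
scale_post [(array([0.68 , 0.088, 0.014]), 0.88)]
scale_post [(array([0.68 , 0.087, 0.009]), 0.83)]
scale_post [(array([0.681, 0.088, 0.008]), 0.84)]
[612 614 616 618 620 622 624 626 628 630 632 634 636 638 640 642 644 646
 648 650 652 654 656 658 660]
-0.03 0.03 [227 227 228 229 230 229 229 230 231 225 193 161 183 218 230 231 232 232
 232 232 232 232 231 231 231]
0.14 0.18 [ 95  93  95  98 100 101 100  94  89  84  76  79 109 139 151 156 178 212
 228 231 231 232 231 227 211]
-0.17 -0.15 [ 92  92  94  98 100 101 100  95  89  82  79  91 123 147 163 179 200 221
 230 232 232 232 232 233 232]
-0.12 -0.1 [103 100  99 100 100 101 100  95  89  82  78  91 122 145 151 155 173 206
 228 233 233 233 232 233 233]
```

```bash
python3 -m jog '{"offset":[[0,0.008,0],[0,0.008,0],[0,0.008,0],[0,0.008,0],[0.001,0.008,0],[0.001,0.008,0],[0,0.008,0],[0,0.008,0],[-0.002,0.008,0],[-0.002,0.006,0],[0,0,0],[0,0,0]],"yaw":[0,0,0,0,0,0,0,0,0,0,0,0],"jaw":[1,1,1,1,1,1,1,1,1,1,1,1]}' 40|egrep 'pos|ft'
for i in 1 2 3; do python3 -m jog '{"offset":[[-0.001,0.003,0],[0,0,0]],"yaw":[0,0],"jaw":[1,1]}' 40|egrep 'pos|ft'; done
python3 - <<'E'
from h import *
s,os_=snap('scene');t,ot=snap('top');w,ow=snap('wrist')
for q in(s,t,w): print([(np.round(d['at'],3),round(d['score'],2)) for d in manip.tip_of(q,'lever_post')][:2])
E
```

```text
position: [0.5531, 0.3639, 0.0826]
ft_force: [0.5, -0.4, -0.1]
position: [0.5524, 0.3666, 0.0827]
ft_force: [-0.5, 0.3, 0.9]
position: [0.5513, 0.37, 0.0827]
ft_force: [-0.2, -0.4, 0.4]
position: [0.5502, 0.3732, 0.0827]
ft_force: [-0.4, -0.7, -0.4]
[(array([0.551, 0.334, 0.102]), 0.88)]
[(array([ 0.297,  0.227, -0.005]), 0.7), (array([0.553, 0.336, 0.106]), 0.57)]
[(array([0.552, 0.332, 0.107]), 0.87)]
```

Run:
```python
from h import *
w,ow=snap('wrist');s,os_=snap('scene')
a=cv2.resize(w['frame'][200:440,220:420],(400,480)); b=cv2.resize(s['frame'][225:345,450:550],(400,480),interpolation=cv2.INTER_CUBIC)
cv2.imwrite('pics/c11.png',np.hstack([a,b])[:,:,::-1])
```

```text
(no output)
```

View pics/c11.png

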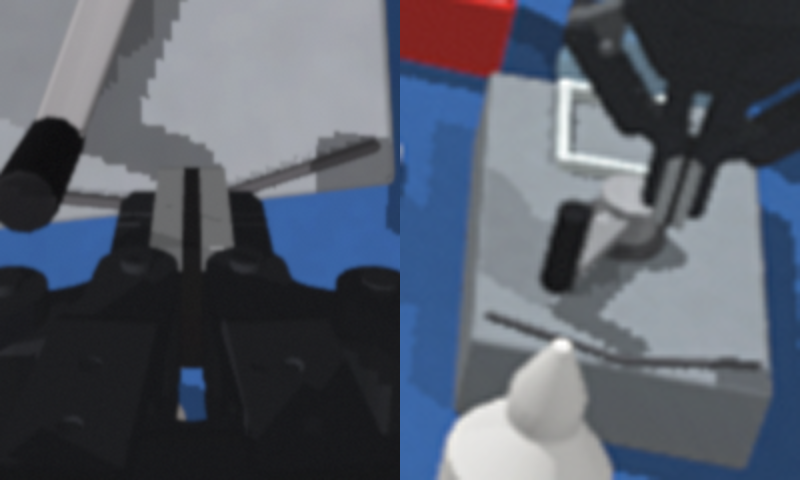

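The crop shows the fingers now on the +y side of the post, at (190,200), with the post at rest at (30,175). The push slipped off its end, so I'll grip the post and carry it round the arc instead.

```bash
python3 -m jog '{"offset":[[0,0,0.04],[0,0,0.03],[0.001,-0.02,0],[0.001,-0.019,0],[0,0,0],[0,0,0],[0,0,0],[0,0,-0.03],[0,0,-0.03],[0,0,-0.016],[0,0,0],[0,0,0],[0,0,0],[0,0,0],[0,0,0],[0,0,0],[0,0,0],[0,0,0],[0,0,0],[0,0,0]],"yaw":[0,0,0,0,0,0,0,0,0,0,0,0,0,0,0,0,0,0,0,0],"jaw":[1,0.3,0.3,0.3,0.3,0.3,0.3,0.3,0.3,0.3,0.3,0.3,1,1,1,1,1,1,1,1]}' 60
python3 - <<'E'
from h import *
w,ow=snap('wrist')
print([(np.round(d['at'],3),round(d['score'],2)) for d in manip.tip_of(w,'lever_post')][:2])
E
```

```text
clock: 53.35
position: [0.5525, 0.3336, 0.0767]
ee_rot: [0.002, 1.0, 0.0, -0.0]
ft_force: [-1.1, -0.4, 0.5]
grip_width: -0.002
grasp_force: 0.0
[]
```

Run:
```python
from h import *
np.set_printoptions(precision=1,suppress=True)
s,o=snap('scene');w,ow=snap('wrist','w12');t,ot=snap('top')
for X in [(.5502,.3732,.0827),(.552,.334,.107),(.552,.334,.069),(.494,.361,.069),ow['position']]: print(X,proj(s,o,X),proj(w,ow,X))
for q in (s,t,w):
  for n in ['lever_post','lever_pivot']: print(n,[(np.round(d['at'],3),round(d['score'],2)) for d in manip.tip_of(q,n)][:2])
b=cv2.resize(s['frame'][225:345,450:550],(400,480),interpolation=cv2.INTER_CUBIC)
a=cv2.resize(w['frame'][200:440,220:420],(400,480))
cv2.imwrite('pics/c12.png',np.hstack([a,b])[:,:,::-1])
```

```text
(0.5502, 0.3732, 0.0827) [512.5 292.6] [395.9 275.9]
(0.552, 0.334, 0.107) [492.7 277.3] [314.7 301. ]
(0.552, 0.334, 0.069) [488.4 293. ] [314.9 270.1]
(0.494, 0.361, 0.069) [507.5 277. ] [370.5 155.6]
[0.6 0.3 0.1] [488.9 290. ] [314.  276.2]
lever_post [(array([0.6, 0.3, 0.1]), 0.71)]
lever_pivot [(array([0.5, 0.4, 0.1]), 0.75), (array([0.6, 0. , 0. ]), 0.28)]
lever_post [(array([0.6, 0.3, 0.1]), 0.58)]
lever_pivot [(array([0.5, 0.4, 0.1]), 0.63), (array([ 0.3, -0.4, -0. ]), 0.16)]
lever_post []
lever_pivot [(array([0.5, 0.4, 0.1]), 0.97)]
```

View pics/c12.png

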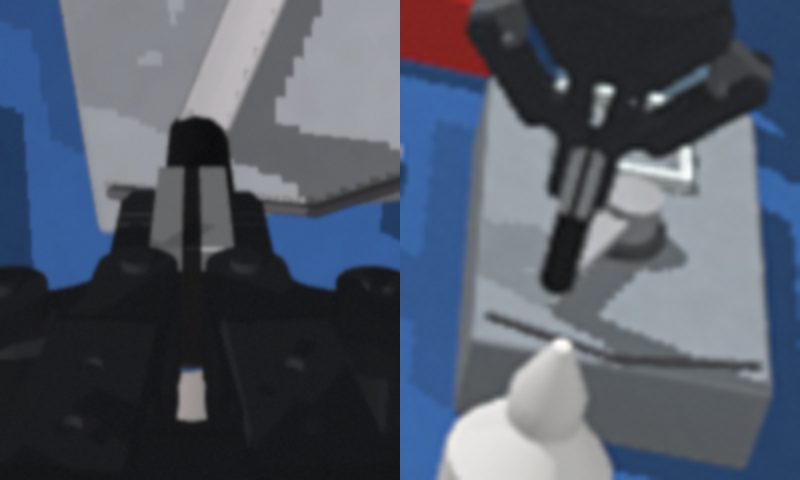

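The crop shows the shut fingertips ending at (572,215), right at the post's top. So they reach about 25–30 mm less far down than the TCP reading suggests, and the first pass went over the post. I raise, open, go 22 mm lower and grip.

```bash
python3 -m jog '{"offset":[[0,0,0.03],[0.002,0.002,0],[0,0,0],[0,0,0],[0,0,0],[0,0,-0.02],[0,0,-0.02],[0,0,-0.012],[0,0,0],[0,0,0]],"yaw":[0,0,0,0,0,0,0,0,0,0],"jaw":[0.4,0.4,0.4,0.4,0.4,0.4,0.4,0.4,0.4,0.4]}' 40
python3 -m jog '{"offset":[[0,0,0],[0,0,0],[0,0,0],[0,0,0],[0,0,0],[0,0,0],[0,0,0],[0,0,0]],"yaw":[0,0,0,0,0,0,0,0],"jaw":[1,1,1,1,1,1,1,1]}' 40
```

```text
clock: 54.73
position: [0.554, 0.3353, 0.054]
ee_rot: [0.002, 1.0, -0.001, -0.001]
ft_force: [0.2, 0.7, 1.3]
grip_width: 0.599
grasp_force: 0.0
clock: 55.4
position: [0.5552, 0.3358, 0.0558]
ee_rot: [0.002, 1.0, 0.001, 0.001]
ft_force: [-0.2, -0.8, 6.3]
grip_width: 0.167
grasp_force: 39.0
```

```bash
python3 prof.py .14,.18 -.17,-.15 -.12,-.1; python3 -m jog '{"offset":[[0.002,0.006,0],[0.0016,0.0065,0],[0.0006,0.0065,0],[0.0005,0.0064,0],[-0.0005,0.0065,0],[-0.001,0.0064,0],[-0.0018,0.0062,0],[-0.0023,0.0061,0],[-0.003,0.0057,0],[0,0,0]],"yaw":[0,0,0,0,0,0,0,0,0,0],"jaw":[1,1,1,1,1,1,1,1,1,1]}' 40|egrep 'pos|ft|grip'
python3 -m jog '{"offset":[[-0.0017,0.003,0],[0,0,0]],"yaw":[0,0],"jaw":[1,1]}' 40|egrep 'pos|ft|grip'
```

```text
[612 614 616 618 620 622 624 626 628 630 632 634 636 638 640 642 644 646
 648 650 652 654 656 658 660]
0.14 0.18 [ 95  93  95  99 100 101 100  94  88  83  76  79 109 140 151 156 178 212
 228 231 231 232 232 227 211]
-0.17 -0.15 [ 92  92  94  98 100 101 100  95  88  82  79  91 123 147 163 179 200 221
 230 232 232 232 232 232 232]
-0.12 -0.1 [102 100  99 100 101 101 100  95  89  82  78  90 122 145 151 155 173 206
 228 233 233 232 232 233 234]
position: [0.553, 0.3915, 0.0559]
ft_force: [7.2, -3.5, 4.2]
grip_width: 0.168
position: [0.551, 0.394, 0.0558]
ft_force: [5.1, -3.2, 3.6]
grip_width: 0.171
```

```bash
for i in 1 2 3; do python3 -m jog '{"offset":[[-0.0018,0.0025,0],[0,0,0]],"yaw":[0,0],"jaw":[1,1]}' 40|egrep 'pos|ft'; done
```

```text
position: [0.55, 0.3955, 0.0559]
ft_force: [6.8, -6.4, 4.6]
position: [0.5482, 0.3974, 0.0558]
ft_force: [5.5, -5.7, 5.2]
position: [0.5481, 0.3976, 0.0558]
ft_force: [8.7, -11.3, 5.4]
```

```bash
for i in 1 2; do python3 -m jog '{"offset":[[-0.0018,0.0025,0],[0,0,0]],"yaw":[0,0],"jaw":[1,1]}' 40|egrep 'pos|ft'; done
```

```text
position: [0.5478, 0.3979, 0.0558]
ft_force: [12.4, -16.4, 5.7]
position: [0.5477, 0.3982, 0.0558]
ft_force: [16.8, -21.0, 5.5]
```

```bash
python3 -m jog '{"offset":[[0.004,-0.005,0],[0,0,0],[0,0,0],[0,0,0],[0.004,-0.015,0],[0.003,-0.016,0],[0,-0.016,0],[-0.003,-0.013,0],[0,0,0],[0,0,0],[0,0,0.03],[0,0,0.04],[0,0,0.04],[0,0,0.04],[0,0,0.04],[0,0,0]],"yaw":[0,0,0,0,0,0,0,0,0,0,0,0,0,0,0,0],"jaw":[0,0,0,0,0,0,0,0,0,0,0,0,0,0,0,0]}' 40
python3 - <<'E'
from h import *
s,os_=snap('scene');t,ot=snap('top');w,ow=snap('wrist')
for n in ['lever_post','scale_post','rack_a']:
    for q in(s,t,w): print(n,[(np.round(d['at'],3),round(d['score'],2)) for d in manip.tip_of(q,n)][:2])
E
python3 prof.py .14,.18 -.17,-.15 -.12,-.1
```

```text
clock: 58.62
position: [0.5504, 0.3451, 0.2544]
ee_rot: [0.002, 1.0, 0.004, 0.005]
ft_force: [1.0, -0.6, 1.5]
grip_width: 0.999
grasp_force: 0.0
lever_post [(array([0.555, 0.337, 0.105]), 0.94), (array([0.294, 0.226, 0.001]), 0.24)]
lever_post [(array([0.553, 0.336, 0.107]), 0.73), (array([0.738, 0.168, 0.016]), 0.65)]
lever_post [(array([0.553, 0.334, 0.106]), 0.98)]
scale_post [(array([0.683, 0.087, 0.013]), 0.73)]
scale_post [(array([0.683, 0.089, 0.01 ]), 0.81), (array([ 0.565, -0.348,  0.008]), 0.3)]
scale_post [(array([0.681, 0.085, 0.011]), 0.87)]
rack_a [(array([0.595, 0.174, 0.009]), 0.93), (array([ 0.592, -0.124,  0.011]), 0.71)]
rack_a [(array([0.594, 0.172, 0.008]), 0.76), (array([ 0.59 , -0.125,  0.008]), 0.59)]
rack_a [(array([0.596, 0.169, 0.011]), 0.89)]
[612 614 616 618 620 622 624 626 628 630 632 634 636 638 640 642 644 646
 648 650 652 654 656 658 660]
0.14 0.18 [ 95  93  95  98 100 101 100  94  88  83  76  79 109 139 150 156 177 211
 228 231 231 231 231 227 211]
-0.17 -0.15 [ 92  92  94  98 100 101  99  94  88  81  79  91 123 147 163 179 200 221
 230 232 232 232 232 232 232]
-0.12 -0.1 [102 100  99  99 100 101  99  95  89  82  78  90 122 145 151 155 173 206
 227 232 233 232 232 233 233]
```

The lever is back at rest and the racks are still on the line. I return to the scale post.

```bash
python3 -m jog '{"offset":[[0.0164,-0.032,0],[0.0164,-0.032,0],[0.0164,-0.032,0],[0.0164,-0.032,0],[0.0164,-0.032,0],[0.0164,-0.032,0],[0.0164,-0.032,0],[0.0164,-0.032,0],[0,0,-0.04],[0,0,-0.03],[0,0,0],[0,0,0],[0,0,0]],"yaw":[0,0,0,0,0,0,0,0,0,0,0,0,0],"jaw":[0.35,0.35,0.35,0.35,0.35,0.35,0.35,0.35,0.35,0.35,0.35,0.35,0.35]}' 40
```

```text
clock: 60.35
position: [0.6798, 0.0871, 0.1768]
ee_rot: [0.002, 1.0, 0.0, 0.001]
ft_force: [0.3, 0.5, 0.8]
grip_width: 0.647
grasp_force: 0.0
```

```bash
python3 -m jog '{"offset":[[0.002,0.0016,-0.02],[0,0,-0.03],[0,0,-0.03],[0,0,-0.03],[0,0,-0.02],[0,0,-0.0105],[0,0,0],[0,0,0],[0,0,0],[0,0,0],[0,0,0],[0,0,0],[0,0,0],[0,0,0]],"yaw":[0,0,0,0,0,0,0,0,0,0,0,0,0,0],"jaw":[0.35,0.35,0.35,0.35,0.35,0.35,0.35,0.35,1,1,1,1,1,1]}' 40
python3 -m jog '{"offset":[[0,0,0.01],[0,0,0.02],[0,0,0.03],[0,0,0.03],[0,0,0.03],[0,0,0.03],[0,0,0.01],[0,0,0],[0,0,0]],"yaw":[0,0,0,0,0,0,0,0,0],"jaw":[1,1,1,1,1,1,1,1,1]}' 40
python3 - <<'E'
from h import *
s,os_=snap('scene');t,ot=snap('top')
for q in(s,t): print([(np.round(d['at'],3),round(d['score'],2)) for d in manip.tip_of(q,'scale_post')][:2],[(np.round(d['at'],3),round(d['score'],2)) for d in manip.tip_of(q,'pocket')][:2])
E
```

```text
clock: 61.52
position: [0.6828, 0.0883, 0.0369]
ee_rot: [0.002, 1.0, 0.001, 0.002]
ft_force: [1.0, 0.4, 7.8]
grip_width: 0.412
grasp_force: 41.4
clock: 62.27
position: [0.6809, 0.088, 0.1939]
ee_rot: [0.002, 1.0, 0.0, 0.0]
ft_force: [0.1, -0.0, -2.8]
grip_width: 0.418
grasp_force: 40.4
[(array([0.68 , 0.089, 0.171]), 0.86), (array([0.294, 0.221, 0.001]), 0.55)] [(array([0.593, 0.171, 0.009]), 0.28)]
[(array([ 0.308,  0.354, -0.002]), 0.49), (array([ 0.513, -0.345, -0.002]), 0.24)] [(array([0.424, 0.35 , 0.053]), 0.74)]
```

```bash
python3 -m jog '{"offset":[[-0.0129,0.0131,0],[-0.0258,0.0263,0],[-0.0258,0.0263,0],[-0.0258,0.0263,0],[-0.0258,0.0263,0],[-0.0258,0.0263,0],[-0.0258,0.0263,0],[-0.0258,0.0263,0],[-0.0258,0.0263,0],[-0.0258,0.0263,0],[-0.0129,0.0131,0],[0,0,0],[0,0,0],[0,0,0],[0,0,0]],"yaw":[0,0.7,0.7,0.7,0.7,0.7,0.7,0.7,0.7,0.7,0.65,0,0,0,0],"jaw":[1,1,1,1,1,1,1,1,1,1,1,1,1,1,1]}' 40
python3 - <<'E'
from h import *
s,os_=snap('scene');t,ot=snap('top');w,ow=snap('wrist','w14')
for q in(s,t,w): print([(np.round(d['at'],3),round(d['score'],2)) for d in manip.tip_of(q,'scale_post')][:2],[(np.round(d['at'],3),round(d['score'],2)) for d in manip.tip_of(q,'pocket')][:2])
E
```

```text
clock: 63.82
position: [0.4242, 0.3496, 0.194]
ee_rot: [-0.057, 0.998, -0.0, 0.0]
ft_force: [0.3, -1.1, -2.5]
grip_width: 0.412
grasp_force: 40.3
[(array([0.425, 0.348, 0.17 ]), 0.55)] [(array([0.421, 0.35 , 0.05 ]), 0.58), (array([ 0.485,  0.359, -0.002]), 0.31)]
[(array([0.428, 0.351, 0.165]), 0.78)] [(array([0.423, 0.352, 0.048]), 0.82)]
[(array([0.424, 0.348, 0.164]), 0.89), (array([0.424, 0.346, 0.052]), 0.62)] [(array([0.425, 0.348, 0.052]), 0.69)]
```

Post (0.425, 0.349) lies over the pocket (0.422, 0.350), within the 9 mm clearance. I shift it slightly and lower it.

```bash
python3 -m jog '{"offset":[[-0.002,0.001,-0.03],[0,0,-0.03],[0,0,-0.03],[0,0,-0.015],[0,0,-0.008],[0,0,0],[0,0,0]],"yaw":[0,0,0,0,0,0,0],"jaw":[1,1,1,1,1,1,1]}' 40|egrep 'pos|ft'; for i in 1 2; do python3 -m jog '{"offset":[[0,0,-0.002],[0,0,0]],"yaw":[0,0],"jaw":[1,1]}' 40|egrep 'pos|ft'; done
```

```text
position: [0.4214, 0.3522, 0.0819]
ft_force: [0.6, 0.5, -2.2]
position: [0.4217, 0.3525, 0.0803]
ft_force: [-0.2, -0.6, -1.8]
position: [0.4212, 0.3521, 0.0775]
ft_force: [-0.1, 0.6, -0.9]
```

```bash
for i in 1 2; do python3 -m jog '{"offset":[[0,0,-0.0013],[0,0,0]],"yaw":[0,0],"jaw":[1,1]}' 40|egrep 'pos|ft'; done
```

```text
position: [0.4215, 0.3522, 0.0768]
ft_force: [-0.6, -1.6, 6.2]
position: [0.4217, 0.3523, 0.0768]
ft_force: [-4.2, -5.1, 17.2]
```

```bash
python3 -m jog '{"offset":[[0,0,0.0013],[0,0,0],[0,0,0],[0,0,0],[0,0,0],[0,0,0],[0,0,0],[0,0,0.02],[0,0,0.04],[0,0,0.04],[0,0,0.04],[0,0,0.04],[0,0,0],[0,0,0],[0,0,0]],"yaw":[0,0,0,0,0,0,0,0,0,0,0,0,0,0,0],"jaw":[1,1,0,0,0,0,0,0,0,0,0,0,0,0,0]}' 40
python3 - <<'E'
from h import *
s,os_=snap('scene','s15');t,ot=snap('top');w,ow=snap('wrist','w15')
for n in ['scale_post','rack_a','bottle_a','lever_post','tip_box','flask','wash_bottle','marker','dish','mug','pipette']:
    print(n,[(np.round(d['at'],3).tolist(),round(d['score'],2)) for q in(s,t,w) for d in manip.tip_of(q,n) if d['score']>.45])
E
python3 prof.py .12,.14 .14,.18 .18,.21 -.17,-.15 -.12,-.1 -.1,-.08
```

```text
clock: 66.77
position: [0.4209, 0.3518, 0.2554]
ee_rot: [-0.058, 0.998, -0.0, -0.0]
ft_force: [1.0, -0.4, -0.8]
grip_width: 1.001
grasp_force: 0.0
scale_post [([0.421, 0.351, 0.054], 0.73), ([0.564, -0.345, 0.002], 0.57), ([0.424, 0.354, 0.046], 0.89), ([0.482, 0.357, 0.0], 0.65), ([0.421, 0.35, 0.047], 0.58)]
rack_a [([0.594, -0.122, 0.016], 0.81), ([0.596, 0.172, 0.008], 0.72), ([0.595, -0.125, 0.008], 0.95), ([0.594, 0.168, 0.007], 0.84), ([0.464, -0.347, 0.004], 0.75), ([0.596, 0.169, 0.011], 0.69)]
bottle_a [([0.467, -0.352, 0.003], 0.88), ([0.564, -0.345, -0.001], 0.78), ([0.564, -0.346, 0.005], 0.89), ([0.464, -0.347, 0.004], 0.67)]
lever_post [([0.568, -0.348, 0.003], 0.65), ([0.553, 0.334, 0.108], 0.56), ([0.553, 0.339, 0.106], 0.69), ([0.555, 0.329, 0.107], 0.57)]
tip_box [([0.492, 0.365, 0.053], 0.74), ([0.292, 0.226, -0.002], 0.63), ([0.637, 0.009, 0.01], 0.68), ([0.3, 0.22, 0.001], 0.65)]
flask [([0.305, 0.356, -0.001], 0.88), ([0.306, -0.386, -0.002], 0.71), ([0.306, 0.357, 0.0], 0.8), ([0.312, 0.352, 0.0], 0.88)]
wash_bottle [([0.703, 0.338, 0.0], 0.59), ([0.703, 0.341
[... 537 characters left out ...]
2 654 656 658 660]
0.12 0.14 [100  99  99  99 100 101  99  93  88  81  72  75 107 141 167 190 210 224
 229 230 231 230 230 230 230]
0.14 0.18 [ 94  93  95  98 100 101  99  94  88  83  76  78 108 139 150 155 177 210
 227 230 231 231 231 226 210]
0.18 0.21 [ 97  95  96  98 100 101  99  93  88  82  74  77 108 139 149 156 182 217
 231 233 233 233 233 233 233]
-0.17 -0.15 [ 91  91  93  97 100 100  99  94  88  81  78  91 122 146 162 178 199 220
 229 231 231 231 232 232 231]
-0.12 -0.1 [102  99  99  99 100 100  99  94  88  81  77  90 121 144 150 154 172 205
 227 232 233 232 232 232 233]
-0.1 -0.08 [100  98  98  99 100 101  99  95  89  81  76  88 120 144 151 154 172 205
 227 233 233 234 234 235 235]
```

View pics/s15.png

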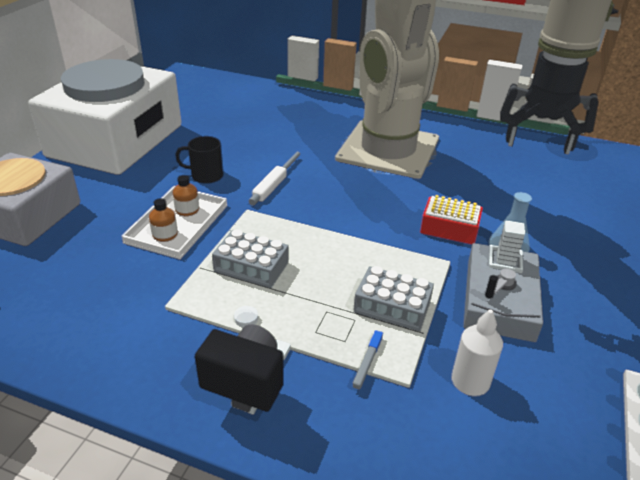

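The scene view shows both bottles upright in the tray at (163,220) and (186,195). Both racks sit on the line, the post stands in its pocket at (512,243), the lever is at rest at (492,285), and the bystanders are where they were. I hand in.

```bash
python3 -c "
from workcell import manip
print(manip.hand_in())"
```

```text
the job is handed in; nothing more can be done
None
```

The job is handed in, with no verdict returned: in the last pictures both bottles stand in the tray, both racks are square on the line (one was knocked off mid-run and pushed back), the lever was swung to its stop and sprang back, and the scale post is back in its pocket.

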